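# Tip the red drill case out of its rack and re-file it

## Robot

A 6-joint arm with a two-finger parallel gripper is mounted at the origin on the work surface. World frame = base frame: x ahead of the robot, y to its left, z up, the work surface at z = 0. Lengths are in m, angles in rad, forces in N, time in s.
With the tool pointing down it reaches from about 0.225 to 0.875 m from the base axis. Payload 3.4 kg.
Tool frame: the origin (TCP) lies between the finger pads; the fingertips stand 11 mm ahead of it and the grasp point (between the pads) lies 8 mm behind it (tips_ahead is the distance from the TCP to the fingertips, in m); z points along the fingers, x is the direction in which the jaws open and shut, and the axes are right-handed (so a half turn about z gives the same grasp; the last joint's range is limited). The gripper opens to 85 mm and grips with 20 to 120 N. Pads are 22 mm wide; open, the fingers measure 114 mm over their backs; the gripper's body (76 mm by 85 mm) begins 54 mm behind the grasp point. The pads swing forward as they close: fully open they stand 13 mm farther back than shut.
Start: joints at [1.045, 0.276, 1.505, -0, 1.361, -0.121], TCP at [0.226, 0.529, 0.242] pointing down, gripper open.
Joint ranges: [-2.89, 2.89], [-0.75, 2.08], [0.22, 2.7], [-1.18, 4.32], [0.11, 2.71], [-2.7, 2.7]. Speed limits (rad/s): [2.57, 2.57, 3.14, 3.14, 3.14, 3.14].

## Interface

Orientations are given as a unit quaternion [w, x, y, z].
In Python, from rig import get_state, get_image, sign_off, masks_of, tips_ahead gives the robot as it stands.
- The arm moves only by the tool play_rows, never from a script. Its argument "series" is a list of rows, each an object of numbers: "fingers": the closure, from -1 (fully open) to 1 (shut); "dx", "dy", "dz": the shift along the world's x, y, z in mm; "turn": the turn about the world's z in rad. A call has 1 to 20 rows; each row shifts and turns the pose as measured when the row begins; what a row does not reach is not made up. A row lasts 1/12 s, in which the tool goes at most 41.7 mm and 7.16 degrees, less where a joint would pass 70% of its speed; a pose out of reach is approached as far as the arm can. A call with a gripper value outside its range is refused whole. The fingers move at their own pace and stop on an object; "squeeze" is the grip in N (left out, the last holds). Time passes only in rows, so rows that do not move let the fingers close. It gives the time, the measured TCP pose, the force and the opening at its end, in the units of the state.
- get_state(): the state, without advancing time (a new reading comes with each control period).
- get_image(name): name is "scene" or "top" or "wrist"; returns a dict with "pixels" (420x560x3 uint8, red, green, blue), "vfov" (degrees; the focal length in pixels is half the picture's height over the tangent of half this angle, whatever the lens; pixels are square), "cx", "cy" (the principal point, pixels), "rvec" (rotation vector, rad) and "tvec" (3), from world to camera coordinates, as OpenCV has them; the wrist camera has in their place "hand_eye" (4x4, takes a point from camera to tool coordinates, whose origin is the TCP and whose axes are the tool frame's). Camera axes: x right, y down, z forward; pixel columns grow to the right and rows downward; lengths in m; the calibration is good to about 2 mm. The wrist camera is an equidistant fisheye: a pixel r from the principal point sees the ray r / f radians off the axis. A picture is of the moment at which its call begins: read the wrist's pose just before it. There is no depth.
- sign_off(): hands the job in, once; it reports no verdict.
Trained networks look in a picture, given as the dict that the camera call returned (one of the last four; its "shot" number tells which), for a name from the list of things; names that differ only in an ending like _2 or _b are one class to them, and where a whole thing is asked for, a point or a joint stands for the part that bears it (a point fixed in the world has none). Each returns a list of dicts, best first, with "p" (0 to 1); they miss things now and then, are a little off and sometimes report something else, mostly with a low value. They report only what shows in the picture. A call takes as long as a camera call. They do not tell look-alikes from the thing itself.
- masks_of(picture, label): "region" (420x560 bool, what is visible of it) and "xy" ([column, row] in pixels, amid what is visible of it).
The state is a dict: "clock": time; "qpos": joint angles; "qd": joint speeds; "effort": joint torques, N m; "position": TCP position; "ee_rot": TCP orientation; "contact_force": force on the tool from outside, world axes, zero at the start; "moment": the same for the moment, N m; "width": finger opening in m.
Only numpy, scipy, OpenCV 4.12 (cv2) and the standard library are available. Lean on these libraries where they do the work, as an engineer would, in place of code of your own. Each camera call takes 0.05 s, during which the arm holds its last target. There are 200 camera calls.

## Task

Fetch the red drill case from the packed rack: tip it forward by its top edge until it rests leaning out on the rack's sloping front, let go, then grip it by its spine and lift it out. Stand it upright on the blue rubber mat and let go, take it again by its other end, and set it right down in the green holder, standing upright with its black hinge spine inside the tall end. Do not drop it, and leave the other cases and the spray can standing where they are.

Things in the scene. Friction and masses are not known exactly. Their poses are not given: they have to be found in the camera images.
- red_case: Red flat drill-bit case, 110 mm deep (own x), 34 mm thick (own y), 150 mm tall (own z), 0.3 to 0.6 kg, weight in its middle. Origin: centre of its underside. Own -x side is the spine (black strip with three steel hinge knuckles), own +x side the latch edge. Starts upright in one of the four slots, the spine towards the rack front
- red_spine (a point): Middle of the red case's spine face: 55 mm to -x and 75 mm up from the case's origin; frame parallel to the case's
- red_top (a point): Middle of the red case's top face, 150 mm above its origin; frame parallel to the case's
- blue_case: Blue case, 110 mm deep, 34 mm thick, 150 mm tall, same make and same frame as the red one; one of the neighbours that stay in the rack
- grey_case: Grey case, 110 mm deep, 34 mm thick, 150 mm tall, same make and same frame as the red one; one of the neighbours that stay in the rack
- yellow_case: Yellow case, 110 mm deep, 34 mm thick, 150 mm tall, same make and same frame as the red one; one of the neighbours that stay in the rack
- rack: Fixed grey steel rack, 163 mm wide (own y); own -x is its front. Origin on the table under the middle of its fulcrum line. Level floor 28 mm above the table from own x 0 to 85 mm. Four slots at own y -60, -20, 20, 60 mm, parted by 3 mm fins (x -2 to 83 mm, 75 mm above the floor), 1.5 mm clear each side. A back stop (x 79 to 83 mm) is 45 mm above the floor; open above it
- fulcrum (a point): Middle of the rack's fulcrum line, where its level floor (28 mm above the table) meets the steel front that slopes down 25 degrees towards the rack's -x for 36 mm, to a front plate 45 mm high, square to the slope; frame as the rack's. The red case turns about this line when pulled forward by its top rear edge; beyond about 15 degrees it falls by itself and rests leaning 25 degrees, underside on the slope, spine by the plate
- rack_stand (a point): Point on the rack floor 20 mm behind the fulcrum line, at mid width: an upright case has its origin level with this point (own x), so its front 35 mm overhangs the slope and its rear face is 75 mm behind the fulcrum; frame parallel to the rack's
- mat: Fixed blue rubber mat, 180 mm (own x) by 160 mm (own y), 6 mm thick. Origin: centre of its underside
- holder: Fixed green sheet-metal file holder. Origin: on the table under its centre. Inside 118 mm long (own x) by 42 mm wide (own y), walls 4 mm, inner floor 5 mm above the table. Tall end at own -x: walls 115 mm high from x -63 to -8 mm; the rest of its walls is 35 mm high. A foot plate 150 by 75 mm, 3 mm thick, surrounds it
- holder_floor (a point): Centre of the holder's inner floor, where the origin of the seated red case belongs, case axes parallel to the holder's, spine towards own -x (the tall end); frame parallel to the holder's
- spray_can: White-capped spray can, 56 mm across, 170 mm tall, loose, standing beyond the mat. Origin: centre of its underside
There are look-alikes about, which are no part of the job. There is more than one size of the red_case; the job needs the middle-sized.

How it is judged:
By the outcome, as a careful person would: the job done as asked, in the order asked, and still so for the second after the job is handed in, with the robot touching nothing.
It also fails if it takes over 69 s, if anything falls off the work surface, if the arm or the gripper's body presses on something with over 40 N, if the wrist force passes 120 N, or if a joint passes its speed limit or range.

## Working session

There is one attempt and no reset: what is moved stays moved. The work goes in short steps, Python scripts to look and compute and a tool call to move; the robot and the scene stay as the last step left them, time stands still between calls to the robot, and variables do not carry over. Pictures are saved under pics/ and viewed, about 8 in all and at most 12, crops included, and the job is handed in when it is done.

Besides the shell and the picture viewer there is one more tool, called after "Request:" by a JSON object that holds its "fn" and its "kwargs", one argument or row to a line. play_rows: Moves the arm, as the interface text tells. Its arguments: {"type":"object","properties":{"series":{"type":"array"},"squeeze":{"type":"number"}},"required":["series"]}

```bash
mkdir -p pics; ls; cat > h.py <<'E'
import numpy as np, cv2
from rig import *
from scipy.spatial.transform import Rotation as R
def save(im,n): cv2.imwrite('pics/'+n+'.png',cv2.cvtColor(im if isinstance(im,np.ndarray) else im['pixels'],cv2.COLOR_RGB2BGR))
def K(im):
    f=210/np.tan(np.radians(im['vfov'])/2); return np.array([[f,0,im['cx']],[0,f,im['cy']],[0,0,1.]])
def proj(im,P): return cv2.projectPoints(np.float64(P).reshape(-1,1,3),np.float64(im['rvec']),np.float64(im['tvec']),K(im),None)[0].reshape(-1,2)
def ray(im,uv):
    Rm=cv2.Rodrigues(np.float64(im['rvec']))[0]; c=-Rm.T@np.float64(im['tvec']).ravel()
    uv=np.float64(uv).reshape(-1,2); d=(np.linalg.inv(K(im))@np.c_[uv,np.ones(len(uv))].T).T@Rm
    return c,d
def onz(im,uv,z):
    c,d=ray(im,uv); return c+d*((z-c[2])/d[:,2])[:,None]
def st():
    s=get_state(); return {k:np.round(s[k],4) for k in ('clock','qpos','position','ee_rot','contact_force','width')}
E
python3 - <<'E'
from h import *
s=get_image('scene');t=get_image('top')
save(s,'s0');save(t,'t0')
print(st(),tips_ahead)
for n in ['scene','top']:
    im=s if n=='scene' else t
    print(n,{k:im[k] for k in im if k!='pixels'})
for l in ['red_case','rack','mat','holder','spray_can','blue_case','grey_case','yellow_case']:
    for n,im in (('s',s),('t',t)):
        for d in masks_of(im,l): print(n,l,round(d['p'],2),np.round(d['xy']),d['region'].sum())
E
```

```text
pics
{'clock': np.float64(0.1), 'qpos': array([ 1.045 ,  0.2765,  1.506 , -0.    ,  1.3607, -0.121 ]), 'position': array([0.2262, 0.5281, 0.2415]), 'ee_rot': array([ 4.000e-04,  8.348e-01,  5.505e-01, -8.000e-04]), 'contact_force': array([-0.0993, -0.2101, -0.5743]), 'width': np.float64(0.0855)} 0.011
scene {'vfov': 51.34892313403937, 'cx': 280.42836179859677, 'cy': 208.57365480364678, 'rvec': array([ 0.79622915,  2.42799265, -1.2645481 ]), 'tvec': array([ 0.47343412, -0.14230138,  1.49578282]), 'shot': 1}
top {'vfov': 47.9080893974044, 'cx': 272.77020966870043, 'cy': 201.16876438471715, 'rvec': array([ 2.16944434, -2.13146184,  0.14914938]), 'tvec': array([0.05468755, 0.64002384, 1.18224241]), 'shot': 2}
s red_case 0.81 [369. 309.] 4592
s red_case 0.71 [370. 217.] 1127
s red_case 0.65 [415. 273.] 1035
t red_case 0.82 [198. 253.] 862
t red_case 0.66 [154. 261.] 719
t red_case 0.6 [129. 173.] 2276
s rack 0.69 [335. 251.] 1560
s rack 0.29 [262. 169.] 1316
t rack 0.73 [236. 267.] 425
s mat 0.92 [286. 208.] 1599
s mat 0.72 [260. 167.] 1316
t mat 0.89 [320. 260.] 4161
t mat 0.36 [238. 265.] 494
s holder 0.8 [260. 168.] 1317
s holder 0.42 [371. 223.] 1224
t holder 0.94 [402. 265.] 1873
s spray_can 0.73 [213. 204.] 1349
t spray_can 0.67 [336. 162.] 691
s blue_case 0.94 [334. 210.] 987
t blue_case 0.82 [229. 238.] 861
s grey_case 0.86 [352. 218.] 1029
t grey_case 0.82 [216. 246.] 837
s yellow_case 0.76 [321. 205.] 974
t yellow_case 0.6 [228. 235.] 846
t yellow_case 0.56 [246. 229.] 740
```

View pics/s0.png

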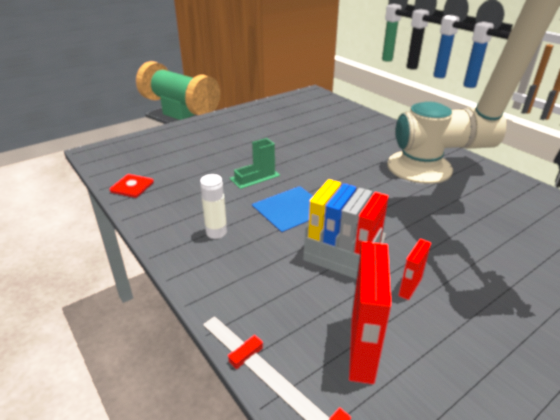

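View pics/t0.png

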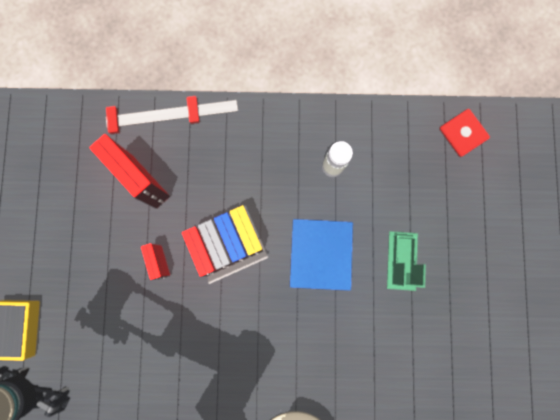

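Three red cases. Top view: big (128,172), small (154,261), and one in the rack (198,250). The scene view has them at (369,309), (415,273) and (370,217). The one in the rack's end slot matches the neighbours in size, so that is the middle one. Next I fit poses from colour masks in both views.

```bash
cat >> h.py <<'E'
from scipy.optimize import minimize
def box(x0,x1,y0,y1,z0,z1): return np.array([[x,y,z] for x in (x0,x1) for y in (y0,y1) for z in (z0,z1)],float)
def place(P,x,y,yaw): return R.from_euler('z',yaw).apply(P)+[x,y,0]
def sil(im,boxes):
    m=np.zeros((420,560),np.uint8)
    for b in boxes: cv2.fillConvexPoly(m,cv2.convexHull(np.int32(np.round(proj(im,b)*16))),1,shift=4)
    return m>0
def fit(obs,boxes,p0,step=(.02,.02,.15)):
    # obs: list of (im,mask)
    def cost(p):
        c=0
        for im,m in obs:
            s=sil(im,[place(b,*p) for b in boxes]); c-=(s&m).sum()/max(1,(s|m).sum())
        return c/len(obs)
    best=None
    for k in range(3):
        p0=np.array(p0 if best is None else best.x); S=np.vstack([p0]+[p0+np.eye(3)[i]*step[i]/(3**k) for i in range(3)])
        best=minimize(cost,p0,method='Nelder-Mead',options=dict(initial_simplex=S,xatol=1e-5,fatol=1e-5))
    return np.round(best.x,4),round(-best.fun,3)
def near(m,c,r):
    yy,xx=np.mgrid[:420,:560]; return m&(np.hypot(xx-c[0],yy-c[1])<r)
def col(im,n):
    h,s,v=[a.astype(int) for a in cv2.split(cv2.cvtColor(im['pixels'],cv2.COLOR_RGB2HSV))]
    k=(s>140)&(v>60)
    return {'red':k&((h<8)|(h>172)),'yellow':k&(abs(h-29)<6),'blue':k&(abs(h-108)<12),'green':(s>100)&(v>40)&(abs(h-68)<20)}[n]
HOLD=[box(-.063,.063,-.025,.025,0,.035),box(-.063,-.008,-.025,.025,0,.115),box(-.075,.075,-.0375,.0375,0,.003)]
CASE=box(-.055,.055,-.017,.017,0,.150)
E
cat > m.py <<'E'
from h import *
s=get_image('scene');t=get_image('top')
print('rack guess',onz(t,[[237,267]],.05),'red top',onz(t,[[193,240]],.178),'mat',onz(t,[[322,255]],.006),'hold',onz(t,[[404,262]],.02))
for n,dy in (('red',.06),('yellow',-.06)):
    b=[CASE+[.02,dy,.028]]
    ct,cs=((198,250),(371,222)) if n=='red' else ((246,229),(325,208))
    g=onz(t,[[222,240]],.178)[0]
    print(n,fit([(t,near(col(t,n),ct,36)),(s,near(col(s,n),cs,36))],b,[g[0]-.02,g[1],.4]))
    # top view alone and scene alone
g=onz(t,[[322,255]],.006)[0]
print('mat',fit([(t,near(col(t,'blue'),(322,255),60))],[box(-.09,.09,-.08,.08,0,.006)],[g[0],g[1],0.]))
g=onz(t,[[404,262]],.003)[0]
for y in (0,np.pi): print('hold',fit([(t,near(col(t,'green'),(404,262),60)),(s,near(col(s,'green'),(258,165),40))],HOLD,[g[0],g[1],y]))
d=masks_of(t,'spray_can')[0]; g=onz(t,[[334,170]],.0)[0]; print('can',g)
v=t['pixels'][180:320,130:440]; save(cv2.resize(v,None,fx=2.5,fy=2.5,interpolation=3),'t1')
E
python3 m.py
```

```text
rack guess [[0.46825049 0.15359974 0.05      ]] red top [[0.52774689 0.24633247 0.178     ]] mat [[ 0.50338265 -0.06619153  0.006     ]] hold [[ 0.48866956 -0.27805753  0.02      ]]
red (array([0.5132, 0.1785, 0.4714]), np.float64(0.683))
yellow (array([0.5088, 0.1727, 0.4554]), np.float64(0.615))
mat (array([ 0.5068, -0.0647, -0.0251]), np.float64(0.934))
hold (array([ 0.4895, -0.2779, -0.0103]), np.float64(0.666))
hold (array([ 0.4864, -0.2751,  3.2112]), np.float64(0.479))
can [ 0.73339651 -0.09865021  0.        ]
```

```bash
cat > ov.py <<'E'
from h import *
def wire(v,im,b,org,f,c):
    p=(proj(im,b)-org)*f
    for i in range(8):
        for k in (1,2,4):
            if i^k>i: cv2.line(v,tuple(map(int,p[i])),tuple(map(int,p[i^k])),c,1,cv2.LINE_AA)
E
cat > o1.py <<'E'
from ov import *
t=get_image('top');s=get_image('scene')
def crop(im,x0,y0,w,h,f): return cv2.resize(np.ascontiguousarray(im['pixels'][y0:y0+h,x0:x0+w]),None,fx=f,fy=f,interpolation=3)
rp=[.511,.1755,.463]
vs=[]
for im,(x0,y0,w,h,f) in ((t,(130,185,310,110,2.5)),(s,(220,130,200,160,1.9)),(s,(300,170,120,160,1.9))):
    v=crop(im,x0,y0,w,h,f); o=np.array([x0-.5,y0-.5])
    for dy in (.06,-.06): wire(v,im,place(CASE+[.02,dy,.028],*rp),o,f,(255,255,255))
    for b in HOLD: wire(v,im,place(b,.4895,-.2779,-.0103),o,f,(255,255,0))
    wire(v,im,place(box(-.09,.09,-.08,.08,0,.006),.5068,-.0647,-.0251),o,f,(255,0,255))
    vs.append(v)
b=np.hstack(vs[1:]); W=vs[0].shape[1]; c=np.zeros((b.shape[0],W,3),np.uint8); c[:,:min(W,b.shape[1])]=b[:,:W]
save(np.vstack([vs[0],c]),'o1'); print(np.vstack([vs[0],c]).shape)
E
python3 o1.py
```

```text
(579, 775, 3)
```

View pics/o1.png

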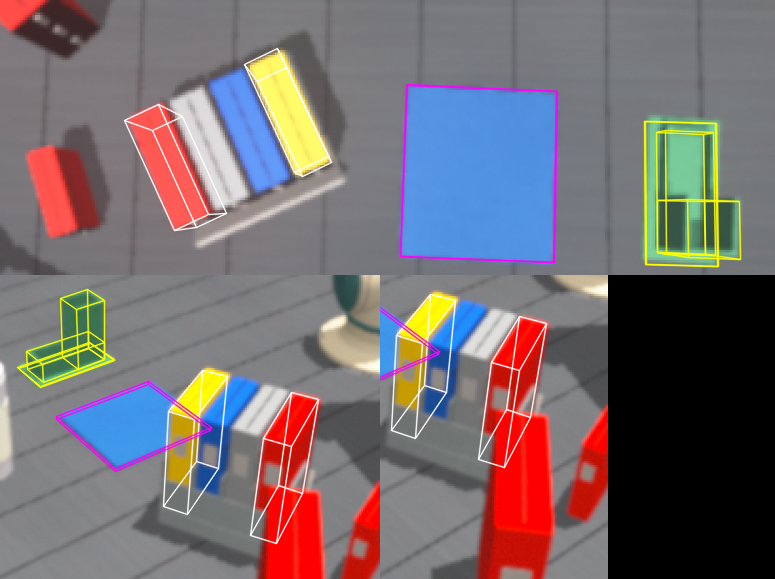

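Overlays match, to a few mm: the rack is at about (0.511, 0.1755) with yaw 0.463, and red is in its +60 mm slot. The mat and holder fits look good too. The crop shows the rack's red case as the same size as its neighbours, while the small one (60,190) and the big one (50,15) stand apart. Next I go above a point behind its rear top edge.

Request:
{"fn": "play_rows", "kwargs": {
  "series": [
    {"dx": 20, "dy": -15, "dz": 4, "turn": 0.05, "fingers": 1},
    {"dx": 20, "dy": -15, "dz": 4, "turn": 0.05, "fingers": 1},
    {"dx": 20, "dy": -15, "dz": 4, "turn": 0.05, "fingers": 1},
    {"dx": 20, "dy": -15, "dz": 4, "turn": 0.05, "fingers": 1},
    {"dx": 20, "dy": -15, "dz": 4, "turn": 0.05, "fingers": 1},
    {"dx": 20, "dy": -15, "dz": 4, "turn": 0.05, "fingers": 1},
    {"dx": 20, "dy": -15, "dz": 4, "turn": 0.05, "fingers": 1},
    {"dx": 20, "dy": -15, "dz": 4, "turn": 0.05, "fingers": 1},
    {"dx": 20, "dy": -15, "turn": 0.05, "fingers": 1},
    {"dx": 20, "dy": -15, "turn": 0.05, "fingers": 1},
    {"dx": 20, "dy": -15, "turn": 0.05, "fingers": 1},
    {"dx": 20, "dy": -15, "turn": 0.05, "fingers": 1},
    {"dx": 20, "dy": -15, "turn": 0.05, "fingers": 1},
    {"dx": 20, "dy": -15, "turn": 0.05, "fingers": 1},
    {"dx": 20, "dy": -15, "turn": 0.05, "fingers": 1},
    {"dx": 20, "dy": -15, "turn": 0.05, "fingers": 1},
    {"dx": 20, "dy": -10, "turn": 0.05, "fingers": 1}
  ]
}}

```text
invalid input at $.series[8]: expected keys fingers, dx, dy, dz, turn
```

```bash
cat > w.py <<'E'
from ov import *
import sys
def wproj(s,im,P):
    Rt=R.from_quat(np.roll(s['ee_rot'],-1)).as_matrix(); H=np.array(im['hand_eye'])
    p=(np.atleast_2d(P)-s['position'])@Rt; c=(p-H[:3,3])@H[:3,:3]
    f=210/np.tan(np.radians(im['vfov'])/2); th=np.arctan2(np.hypot(c[:,0],c[:,1]),c[:,2]); ph=np.arctan2(c[:,1],c[:,0])
    return np.c_[im['cx']+f*th*np.cos(ph),im['cy']+f*th*np.sin(ph)]
def wwire(v,s,im,b,c,f=1):
    p=wproj(s,im,b)*f
    for i in range(8):
        for k in (1,2,4):
            if i^k>i: cv2.line(v,tuple(map(int,p[i])),tuple(map(int,p[i^k])),c,1,cv2.LINE_AA)
E
python3 - <<'E'
from w import *
s=get_state();im=get_image('wrist')
print(st(), np.degrees(R.from_quat(np.roll(s['ee_rot'],-1)).as_matrix()[:2,0]))
v=im['pixels'].copy()
for dy in (.06,.02): wwire(v,s,im,place(CASE+[.02,dy,.028],.511,.1755,.463),(255,255,255))
q=wproj(s,im,s['position']); print(q)
save(v,'w1')
E
```

```text
{'clock': np.float64(1.2), 'qpos': array([ 1.045 ,  0.2759,  1.5049, -0.    ,  1.3607, -0.121 ]), 'position': array([0.2265, 0.5285, 0.2423]), 'ee_rot': array([0.    , 0.8348, 0.5505, 0.    ]), 'contact_force': array([-0.1347, -0.1867, -0.6205]), 'width': np.float64(0.0857)} [22.56345648 52.66589741]
[[283.04180969 282.6925091 ]]
```

View pics/w1.png

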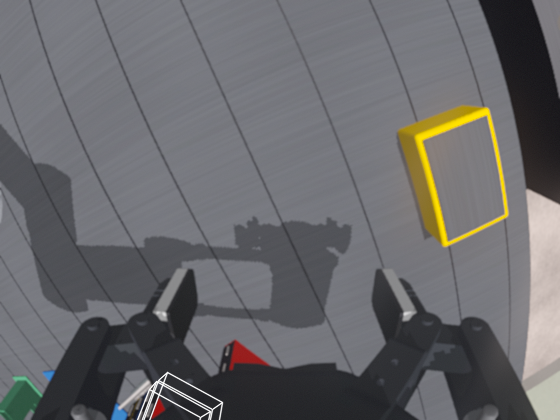

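The move was refused because every key is required, so that wrist picture shows only bare table, with the fingers at (175,300) and (395,300).

Request:
{"fn": "play_rows", "kwargs": {
  "series": [
    {"dx": 20, "dy": -15, "dz": 4, "turn": 0.05, "fingers": 1},
    {"dx": 20, "dy": -15, "dz": 4, "turn": 0.05, "fingers": 1},
    {"dx": 20, "dy": -15, "dz": 4, "turn": 0.05, "fingers": 1},
    {"dx": 20, "dy": -15, "dz": 4, "turn": 0.05, "fingers": 1},
    {"dx": 20, "dy": -15, "dz": 4, "turn": 0.05, "fingers": 1},
    {"dx": 20, "dy": -15, "dz": 4, "turn": 0.05, "fingers": 1},
    {"dx": 20, "dy": -15, "dz": 4, "turn": 0.05, "fingers": 1},
    {"dx": 20, "dy": -15, "dz": 4, "turn": 0.05, "fingers": 1},
    {"dx": 20, "dy": -15, "dz": 0, "turn": 0.05, "fingers": 1},
    {"dx": 20, "dy": -15, "dz": 0, "turn": 0.05, "fingers": 1},
    {"dx": 20, "dy": -15, "dz": 0, "turn": 0.05, "fingers": 1},
    {"dx": 20, "dy": -15, "dz": 0, "turn": 0.05, "fingers": 1},
    {"dx": 20, "dy": -15, "dz": 0, "turn": 0.05, "fingers": 1},
    {"dx": 20, "dy": -15, "dz": 0, "turn": 0.05, "fingers": 1},
    {"dx": 20, "dy": -15, "dz": 0, "turn": 0.05, "fingers": 1},
    {"dx": 20, "dy": -15, "dz": 0, "turn": 0.05, "fingers": 1},
    {"dx": 20, "dy": -10, "dz": 0, "turn": 0.05, "fingers": 1},
    {"dx": 5, "dy": -5, "dz": 0, "turn": 0.02, "fingers": 1}
  ]
}}

```text
clock: 2.7
position: [0.5845, 0.2608, 0.2762]
ee_rot: [0.0, 0.503, 0.864, 0.0]
contact_force: [0.1, 0.3, 0.4]
width: 0.0002
```

```bash
cat > w1.py <<'E'
from w import *
s=get_state();im=get_image('wrist')
Rt=R.from_quat(np.roll(s['ee_rot'],-1)).as_matrix()
print(st(), 'yaw',np.degrees(np.arctan2(Rt[1,0],Rt[0,0])))
rp=[.511,.1755,.463]
v=cv2.resize(im['pixels'],None,fx=1.4,fy=1.4)
for dy in (.06,.02): wwire(v,s,im,place(CASE+[.02,dy,.028],*rp),(255,255,255),1.4)
d=R.from_euler('z',-rp[2]).apply(s['position']-[rp[0],rp[1],0]); print('in rack frame',d)
save(v,sys.argv[1])
E
python3 w1.py w2
```

```text
{'clock': np.float64(2.75), 'qpos': array([ 3.1060e-01,  3.5940e-01,  1.2982e+00, -1.0000e-03,  1.4837e+00,
       -1.7749e+00]), 'position': array([0.5843, 0.2601, 0.2761]), 'ee_rot': array([ 5.000e-04,  5.038e-01,  8.638e-01, -2.000e-04]), 'contact_force': array([ 0.5789, -0.2317, -0.5342]), 'width': np.float64(0.0001)} yaw 119.5452752450357
in rack frame [0.10383323 0.04353864 0.2761876 ]
```

View pics/w2.png

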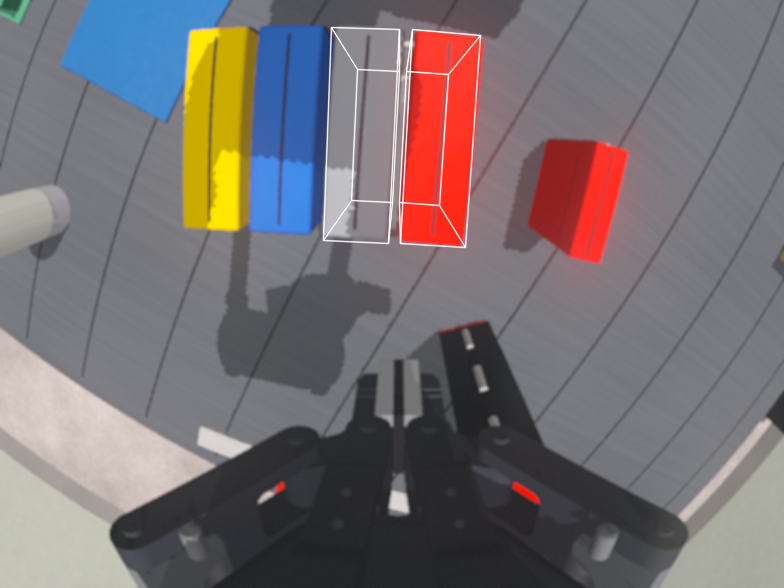

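The wrist view shows wireframes lying on the red case (440,140) and the grey case (365,135) within about 2 mm. The big look-alike's spine shows at (485,380), so I check its clearance before descending.

```bash
python3 - <<'E'
from h import *
s=get_image('scene');t=get_image('top')
mt=masks_of(t,'red_case'); ms=masks_of(s,'red_case')
g=lambda ms,c: min(ms,key=lambda d:np.hypot(*(np.array(d['xy'])-c)))['region']
a=g(mt,(129,173)); b=g(ms,(369,309))
for k in (1.2,1.3,1.4,1.5,1.6):
    r=fit([(t,a),(s,b)],[CASE*k],[.66,.40,.6]); C=place(CASE*k,*r[0])
    d=R.from_euler('z',-.463).apply(C-[.511,.1755,0]); print(k,r,'nearest in rack frame',d[d[:,0].argmin()],d[::2][:,:2].round(3).tolist())
E
```

```text
1.2 (array([0.6691, 0.4012, 0.8599]), np.float64(0.401)) nearest in rack frame [0.17350479 0.12462581 0.        ] [[0.189, 0.087], [0.174, 0.125], [0.311, 0.138], [0.295, 0.176]]
1.3 (array([0.6973, 0.4224, 0.7835]), np.float64(0.526)) nearest in rack frame [0.20213822 0.13614675 0.        ] [[0.216, 0.094], [0.202, 0.136], [0.352, 0.139], [0.338, 0.181]]
1.4 (array([0.691 , 0.417 , 0.7661]), np.float64(0.568)) nearest in rack frame [0.18831732 0.13541201 0.        ] [[0.203, 0.09], [0.188, 0.135], [0.35, 0.136], [0.335, 0.181]]
1.5 (array([0.6855, 0.4117, 0.735 ]), np.float64(0.518)) nearest in rack frame [0.17530534 0.13579257 0.        ] [[0.189, 0.087], [0.175, 0.136], [0.348, 0.131], [0.334, 0.18]]
1.6 (array([0.6794, 0.4072, 0.7187]), np.float64(0.466)) nearest in rack frame [0.16213713 0.13615107 0.        ] [[0.176, 0.084], [0.162, 0.136], [0.346, 0.128], [0.332, 0.181]]
```

Request:
{"fn": "play_rows", "kwargs": {
  "series": [
    {"dx": -10, "dy": 5, "dz": 0, "turn": -0.03, "fingers": 1},
    {"dx": -6, "dy": 5, "dz": 0, "turn": -0.022, "fingers": 1},
    {"dx": 0, "dy": 0, "dz": 0, "turn": 0, "fingers": 1},
    {"dx": 0, "dy": 0, "dz": -20, "turn": 0, "fingers": 1},
    {"dx": 0, "dy": 0, "dz": -20, "turn": 0, "fingers": 1},
    {"dx": 0, "dy": 0, "dz": -20, "turn": 0, "fingers": 1},
    {"dx": 0, "dy": 0, "dz": 0, "turn": 0, "fingers": 1}
  ]
}}

```text
clock: 3.53
position: [0.5592, 0.279, 0.219]
ee_rot: [0.0, 0.523, 0.852, 0.003]
contact_force: [-0.4, -0.8, -0.6]
width: -0.0001
```

```bash
cat > r.py <<'E'
from h import *
s=get_state(); Rt=R.from_quat(np.roll(s['ee_rot'],-1)).as_matrix(); yaw=np.arctan2(Rt[1,0],Rt[0,0])
for n,p in (('rack',[.511,.1755,.463]),('hold',[.4895,-.2779,-.0103])):
    print(n,np.round(R.from_euler('z',-p[2]).apply(s['position']-[p[0],p[1],0])*1000,1),'yaw err deg',np.round(np.degrees(yaw-p[2])-90,2))
print(st())
E
python3 r.py; python3 -c "
from h import *
print(np.round(get_image('wrist')['hand_eye'],3))"
```

```text
rack [ 89.3  71.1 219. ] yaw err deg 0.44
hold [ 63.9 557.6 219. ] yaw err deg 27.56
{'clock': np.float64(3.5333), 'qpos': array([ 0.3496,  0.3605,  1.437 ,  0.0034,  1.3383, -1.6927]), 'position': array([0.5592, 0.279 , 0.219 ]), 'ee_rot': array([5.000e-04, 5.227e-01, 8.525e-01, 3.300e-03]), 'contact_force': array([-0.3748, -0.8173, -0.5513]), 'width': np.float64(-0.0001)}
[[ 1.    -0.     0.    -0.   ]
 [ 0.     0.946  0.325 -0.083]
 [-0.001 -0.325  0.946 -0.131]
 [ 0.     0.     0.     1.   ]]
```

Request:
{"fn": "play_rows", "kwargs": {
  "series": [
    {"dx": 9.4, "dy": -7.6, "dz": 0, "turn": 0, "fingers": 1},
    {"dx": 0, "dy": 0, "dz": 0, "turn": 0, "fingers": 1},
    {"dx": 0, "dy": 0, "dz": 0, "turn": 0, "fingers": 1}
  ]
}}

```text
clock: 3.83
position: [0.5716, 0.2723, 0.2248]
ee_rot: [0.003, 0.522, 0.853, 0.007]
contact_force: [-0.1, 0.5, 0.1]
width: 0.0003
```

```bash
python3 r.py
```

```text
rack [ 97.5  59.6 224.8] yaw err deg 0.57
hold [ 76.4 551.1 224.8] yaw err deg 27.69
{'clock': np.float64(3.8333), 'qpos': array([ 0.333 ,  0.3652,  1.4154,  0.0034,  1.3468, -1.7115]), 'position': array([0.5716, 0.2723, 0.2248]), 'ee_rot': array([0.0033, 0.5218, 0.8531, 0.0066]), 'contact_force': array([-0.07  ,  0.5175,  0.1294]), 'width': np.float64(0.0003)}
```

Request:
{"fn": "play_rows", "kwargs": {
  "series": [
    {"dx": 0, "dy": 0, "dz": -15, "turn": 0, "fingers": 1},
    {"dx": 0, "dy": 0, "dz": -15, "turn": 0, "fingers": 1},
    {"dx": 0, "dy": 0, "dz": -12, "turn": 0, "fingers": 1},
    {"dx": 0, "dy": 0, "dz": 0, "turn": 0, "fingers": 1},
    {"dx": -4.5, "dy": -2.2, "dz": 0, "turn": 0, "fingers": 1},
    {"dx": -4.5, "dy": -2.2, "dz": 0, "turn": 0, "fingers": 1},
    {"dx": -4.5, "dy": -2.2, "dz": 0, "turn": 0, "fingers": 1},
    {"dx": -4.5, "dy": -2.2, "dz": 0, "turn": 0, "fingers": 1}
  ]
}}

```text
clock: 4.5
position: [0.5597, 0.2636, 0.1917]
ee_rot: [0.009, 0.523, 0.852, 0.014]
contact_force: [-0.2, 0.6, 0.2]
width: 0.0001
```

```bash
python3 r.py
```

```text
rack [ 82.9  57.1 191.7] yaw err deg 0.45
hold [ 64.6 542.2 191.7] yaw err deg 27.57
{'clock': np.float64(4.5), 'qpos': array([ 0.3258,  0.3545,  1.517 ,  0.0035,  1.2371, -1.717 ]), 'position': array([0.5597, 0.2636, 0.1917]), 'ee_rot': array([0.0093, 0.5226, 0.8524, 0.0138]), 'contact_force': array([-0.1759,  0.5542,  0.1756]), 'width': np.float64(0.0001)}
```

```bash
cat >> r.py <<'E'
print('approach vec in rack frame',np.round(R.from_euler('z',-.463).apply(Rt[:,2]),4), 'qd',np.round(s['qd'],3))
E
python3 r.py|tail -1
```

```text
approach vec in rack frame [ 0.0332 -0.0012 -0.9994] qd [-0.016 -0.108  0.14   0.001 -0.048 -0.015]
```

Request:
{"fn": "play_rows", "kwargs": {
  "series": [
    {"dx": 9, "dy": 4.5, "dz": 0, "turn": 0, "fingers": 1},
    {"dx": 0, "dy": 0, "dz": 0, "turn": 0, "fingers": 1},
    {"dx": 0, "dy": 0, "dz": -14, "turn": 0, "fingers": 1},
    {"dx": 0, "dy": 0, "dz": 0, "turn": 0, "fingers": 1},
    {"dx": 0, "dy": 0, "dz": 0, "turn": 0, "fingers": 1}
  ]
}}

```text
clock: 4.92
position: [0.5703, 0.2688, 0.1816]
ee_rot: [0.012, 0.523, 0.852, 0.017]
contact_force: [-0.1, -0.2, 0.2]
width: 0.0002
```

```bash
python3 r.py
```

```text
rack [ 94.7  57.  181.6] yaw err deg 0.45
hold [ 75.2 547.5 181.6] yaw err deg 27.57
{'clock': np.float64(4.9167), 'qpos': array([ 0.3283,  0.3751,  1.5108,  0.0036,  1.2156, -1.7147]), 'position': array([0.5703, 0.2688, 0.1816]), 'ee_rot': array([0.0115, 0.5225, 0.8524, 0.0165]), 'contact_force': array([-0.0954, -0.2195,  0.2358]), 'width': np.float64(0.0002)}
approach vec in rack frame [ 0.0402 -0.002  -0.9992] qd [ 0.001  0.015  0.018 -0.003 -0.    -0.   ]
```

Request:
{"fn": "play_rows", "kwargs": {
  "series": [
    {"dx": 0, "dy": 2, "dz": -6, "turn": 0, "fingers": 1},
    {"dx": 0, "dy": 0, "dz": 0, "turn": 0, "fingers": 1},
    {"dx": -7, "dy": -3.5, "dz": -0.5, "turn": 0, "fingers": 1},
    {"dx": -7, "dy": -3.5, "dz": -0.5, "turn": 0, "fingers": 1},
    {"dx": -4.5, "dy": -2.2, "dz": -0.5, "turn": 0, "fingers": 1}
  ]
}}

```text
clock: 5.33
position: [0.5527, 0.2622, 0.1746]
ee_rot: [0.012, 0.522, 0.852, 0.018]
contact_force: [0.7, 0.3, 0.7]
width: -0.0
```

```bash
python3 r.py
```

```text
rack [ 76.   59.  174.6] yaw err deg 0.47
hold [ 57.6 540.8 174.6] yaw err deg 27.59
{'clock': np.float64(5.3333), 'qpos': array([ 0.3272,  0.3518,  1.5665,  0.0039,  1.18  , -1.7163]), 'position': array([0.5527, 0.2622, 0.1746]), 'ee_rot': array([0.0124, 0.5224, 0.8525, 0.0178]), 'contact_force': array([0.7055, 0.2962, 0.668 ]), 'width': np.float64(-0.0)}
approach vec in rack frame [ 0.0434 -0.0022 -0.9991] qd [-0.015 -0.087  0.153  0.001 -0.072 -0.014]
```

Request:
{"fn": "play_rows", "kwargs": {
  "series": [
    {"dx": -4.5, "dy": -2.2, "dz": -0.5, "turn": 0, "fingers": 1},
    {"dx": -4.5, "dy": -2.2, "dz": -0.5, "turn": 0, "fingers": 1},
    {"dx": -4.5, "dy": -2.2, "dz": -0.5, "turn": 0, "fingers": 1}
  ]
}}

```text
clock: 5.58
position: [0.5373, 0.2547, 0.1739]
ee_rot: [0.013, 0.522, 0.852, 0.018]
contact_force: [1.1, 0.3, 0.8]
width: 0.0003
```

```bash
python3 r.py; python3 - <<'E'
from h import *
s=get_state();im=get_image('wrist'); save(cv2.resize(im['pixels'][:300],None,fx=1.0,fy=1.0),'w3')
E
```

```text
rack [ 58.9  59.1 173.9] yaw err deg 0.47
hold [ 42.3 533.1 173.9] yaw err deg 27.58
{'clock': np.float64(5.5833), 'qpos': array([ 0.3234,  0.3272,  1.6067,  0.0041,  1.163 , -1.7201]), 'position': array([0.5373, 0.2547, 0.1739]), 'ee_rot': array([0.0129, 0.5224, 0.8524, 0.0184]), 'contact_force': array([1.0524, 0.3207, 0.8076]), 'width': np.float64(0.0003)}
approach vec in rack frame [ 0.0448 -0.0025 -0.999 ] qd [-0.017 -0.096  0.161  0.    -0.066 -0.015]
```

View pics/w3.png

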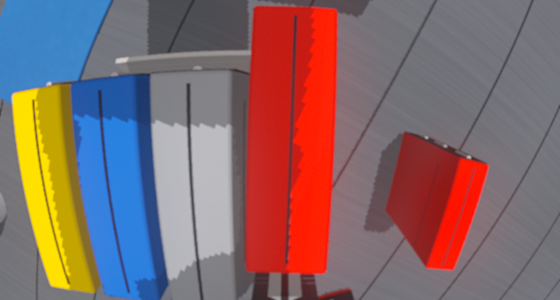

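The red case (290,140) is tipping forward and its neighbours are standing still. I keep pulling past 15°.

Request:
{"fn": "play_rows", "kwargs": {
  "series": [
    {"dx": -4.5, "dy": -2.2, "dz": -0.5, "turn": 0, "fingers": 1},
    {"dx": -4.5, "dy": -2.2, "dz": -0.5, "turn": 0, "fingers": 1},
    {"dx": -4, "dy": -2, "dz": -0.5, "turn": 0, "fingers": 1},
    {"dx": -2, "dy": -1, "dz": 0, "turn": 0, "fingers": 1},
    {"dx": 0, "dy": 0, "dz": 0, "turn": 0, "fingers": 1},
    {"dx": 0, "dy": 0, "dz": 0, "turn": 0, "fingers": 1}
  ]
}}

```text
clock: 6.13
position: [0.5178, 0.2452, 0.172]
ee_rot: [0.012, 0.522, 0.852, 0.017]
contact_force: [-0.2, 0.2, 0.1]
width: -0.0
```

```bash
python3 r.py
```

```text
rack [ 37.2  59.4 172. ] yaw err deg 0.46
hold [ 22.9 523.4 172. ] yaw err deg 27.58
{'clock': np.float64(6.1333), 'qpos': array([ 0.3186,  0.2998,  1.6535,  0.004 ,  1.1473, -1.7249]), 'position': array([0.5178, 0.2452, 0.172 ]), 'ee_rot': array([0.0118, 0.5224, 0.8524, 0.0168]), 'contact_force': array([-0.2456,  0.1881,  0.1343]), 'width': np.float64(-0.0)}
approach vec in rack frame [ 0.0411 -0.0023 -0.9992] qd [-0.002 -0.003  0.006 -0.001 -0.001  0.001]
```

Request:
{"fn": "play_rows", "kwargs": {
  "series": [
    {"dx": 10, "dy": 5, "dz": 0, "turn": 0, "fingers": 1},
    {"dx": 8, "dy": 4, "dz": 5, "turn": 0, "fingers": 1},
    {"dx": 0, "dy": 0, "dz": 25, "turn": 0, "fingers": 1},
    {"dx": 0, "dy": 0, "dz": 25, "turn": 0, "fingers": 1},
    {"dx": 0, "dy": 0, "dz": 25, "turn": 0, "fingers": 0},
    {"dx": 0, "dy": 0, "dz": 20, "turn": 0, "fingers": -1},
    {"dx": 0, "dy": 0, "dz": 10, "turn": 0, "fingers": -1},
    {"dx": -17, "dy": -8.5, "dz": 0, "turn": 0, "fingers": -1},
    {"dx": -17, "dy": -8.5, "dz": 0, "turn": 0, "fingers": -1},
    {"dx": -17, "dy": -8.5, "dz": 0, "turn": 0, "fingers": -1},
    {"dx": -17, "dy": -8.5, "dz": 0, "turn": 0, "fingers": -1},
    {"dx": -10, "dy": -5, "dz": 0, "turn": 0, "fingers": -1},
    {"dx": 0, "dy": 0, "dz": 0, "turn": 0, "fingers": -1}
  ]
}}

```text
clock: 7.22
position: [0.4668, 0.2192, 0.2839]
ee_rot: [0.013, 0.522, 0.852, 0.019]
contact_force: [0.7, 1.2, 0.7]
width: 0.0856
```

```bash
python3 r.py; cat > o2.py <<'E'
from w import *
P=CASE+[.02,.06,0]; L=P.copy(); L[:,1]-=.06
L=R.from_euler('y',-25,degrees=True).apply(L)+[0,.06,.028]
rp=[.511,.1755,.463]
s=get_state();im=get_image('wrist');t=get_image('top')
v=cv2.resize(im['pixels'],None,fx=1.0,fy=1.0); wwire(v,s,im,place(L,*rp),(255,255,255))
wwire(v,s,im,place(CASE+[.02,.02,.028],*rp),(255,255,255))
c=cv2.resize(np.ascontiguousarray(t['pixels'][180:320,150:290]),None,fx=1.7,fy=1.7,interpolation=3); wire(c,t,place(L,*rp),np.array([149.5,179.5]),1.7,(255,255,255))
w=np.zeros((420,238,3),np.uint8); w[:c.shape[0]]=c[:420]
save(np.hstack([v,w]),'o2'); print(place(L,*rp).round(3).tolist())
E
python3 o2.py
```

```text
rack [-20.   58.8 283.9] yaw err deg 0.47
hold [-27.8 496.8 283.9] yaw err deg 27.59
{'clock': np.float64(7.2167), 'qpos': array([ 0.3002,  0.1394,  1.5832,  0.0057,  1.3733, -1.7428]), 'position': array([0.4668, 0.2192, 0.2839]), 'ee_rot': array([0.013 , 0.5224, 0.8524, 0.019 ]), 'contact_force': array([0.6844, 1.2155, 0.7046]), 'width': np.float64(0.0856)}
approach vec in rack frame [ 0.046  -0.0019 -0.9989] qd [ 0.001  0.016 -0.019  0.004 -0.028  0.002]
[[0.463, 0.2, 0.013], [0.407, 0.171, 0.149], [0.448, 0.23, 0.013], [0.392, 0.202, 0.149], [0.553, 0.244, 0.06], [0.496, 0.216, 0.196], [0.537, 0.275, 0.06], [0.481, 0.246, 0.196]]
```

View pics/o2.png

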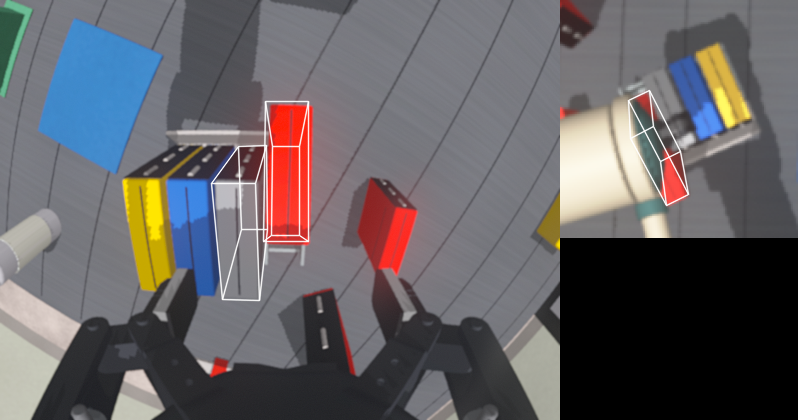

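The red case rests leaning as predicted: the wireframe matches it at (288,170), and its neighbours stand. Next I move over its spine top and come down.

Request:
{"fn": "play_rows", "kwargs": {
  "series": [
    {"dx": -13, "dy": -6, "dz": 0, "turn": 0, "fingers": -1},
    {"dx": -13, "dy": -6, "dz": 0, "turn": 0, "fingers": -1},
    {"dx": -13, "dy": -6, "dz": 0, "turn": 0, "fingers": -1},
    {"dx": -8, "dy": -4, "dz": 0, "turn": 0, "fingers": -1},
    {"dx": 0, "dy": 0, "dz": 0, "turn": 0, "fingers": -1},
    {"dx": 0, "dy": 0, "dz": -25, "turn": 0, "fingers": -1},
    {"dx": 0, "dy": 0, "dz": -25, "turn": 0, "fingers": -1},
    {"dx": 0, "dy": 0, "dz": -25, "turn": 0, "fingers": -1},
    {"dx": 0, "dy": 0, "dz": 0, "turn": 0, "fingers": -1}
  ]
}}

```text
clock: 8.07
position: [0.4262, 0.1991, 0.2087]
ee_rot: [0.018, 0.523, 0.852, 0.025]
contact_force: [-0.9, 0.3, -0.8]
width: 0.0852
```

```bash
python3 r.py
```

```text
rack [-65.3  59.  208.7] yaw err deg 0.43
hold [-68.2 476.4 208.7] yaw err deg 27.55
{'clock': np.float64(8.0667), 'qpos': array([ 0.2833,  0.1089,  1.8122,  0.0082,  1.1594, -1.7612]), 'position': array([0.4262, 0.1991, 0.2087]), 'ee_rot': array([0.0177, 0.5225, 0.8521, 0.0251]), 'contact_force': array([-0.886 ,  0.2942, -0.791 ]), 'width': np.float64(0.0852)}
approach vec in rack frame [ 0.0614 -0.0035 -0.9981] qd [ 0.001 -0.032 -0.078  0.003  0.027  0.   ]
```

Request:
{"fn": "play_rows", "kwargs": {
  "series": [
    {"dx": -11, "dy": -4.5, "dz": 0, "turn": 0, "fingers": -1},
    {"dx": 0, "dy": 0, "dz": -22, "turn": 0, "fingers": -1},
    {"dx": 0, "dy": 0, "dz": -22, "turn": 0, "fingers": -1},
    {"dx": 0, "dy": 0, "dz": -20, "turn": 0, "fingers": -1},
    {"dx": 0, "dy": 0, "dz": 0, "turn": 0, "fingers": -1},
    {"dx": 0, "dy": 0, "dz": 0, "turn": 0, "fingers": -1}
  ]
}}

```text
clock: 8.57
position: [0.4209, 0.1963, 0.1488]
ee_rot: [0.022, 0.523, 0.852, 0.03]
contact_force: [0.3, -0.4, -0.2]
width: 0.0856
```

```bash
python3 r.py
```

```text
rack [-71.3  58.9 148.8] yaw err deg 0.4
hold [-73.5 473.5 148.8] yaw err deg 27.52
{'clock': np.float64(8.5667), 'qpos': array([ 0.2801,  0.1511,  1.9287,  0.0099,  0.989 , -1.766 ]), 'position': array([0.4209, 0.1963, 0.1488]), 'ee_rot': array([0.0215, 0.5226, 0.8518, 0.0297]), 'contact_force': array([ 0.2842, -0.4396, -0.2136]), 'width': np.float64(0.0856)}
approach vec in rack frame [ 0.0731 -0.0051 -0.9973] qd [-0.002  0.013  0.004 -0.     0.007  0.001]
```

Request:
{"fn": "play_rows", "kwargs": {
  "series": [
    {"dx": -7, "dy": -3, "dz": 0, "turn": 0, "fingers": -1},
    {"dx": -1, "dy": 0, "dz": -14, "turn": 0, "fingers": -1},
    {"dx": -1, "dy": 0, "dz": -12, "turn": 0, "fingers": -1},
    {"dx": 0, "dy": 0, "dz": 0, "turn": 0, "fingers": -1},
    {"dx": 0, "dy": 0, "dz": 0, "turn": 0, "fingers": -1}
  ]
}}

```text
clock: 8.98
position: [0.4163, 0.1945, 0.1303]
ee_rot: [0.026, 0.522, 0.852, 0.035]
contact_force: [-0.1, 0.1, -0.5]
width: 0.0851
```

```bash
python3 r.py
```

```text
rack [-76.2  59.3 130.3] yaw err deg 0.41
hold [-78.  471.6 130.3] yaw err deg 27.53
{'clock': np.float64(8.9833), 'qpos': array([ 0.2789,  0.1588,  1.9759,  0.0104,  0.9203, -1.7683]), 'position': array([0.4163, 0.1945, 0.1303]), 'ee_rot': array([0.0262, 0.5223, 0.8516, 0.0347]), 'contact_force': array([-0.1353,  0.0514, -0.47  ]), 'width': np.float64(0.0851)}
approach vec in rack frame [ 0.0866 -0.0077 -0.9962] qd [ 0.001 -0.012 -0.003  0.     0.014 -0.001]
```

Request:
{"fn": "play_rows", "kwargs": {
  "series": [
    {"dx": -1, "dy": 0.5, "dz": -12, "turn": 0, "fingers": -1},
    {"dx": 0, "dy": 0, "dz": 0, "turn": 0, "fingers": 1},
    {"dx": 0, "dy": 0, "dz": 0, "turn": 0, "fingers": 1},
    {"dx": 0, "dy": 0, "dz": 0, "turn": 0, "fingers": 1},
    {"dx": 0, "dy": 0, "dz": 0, "turn": 0, "fingers": 1},
    {"dx": 0, "dy": 0, "dz": 0, "turn": 0, "fingers": 1}
  ],
  "squeeze": 100
}}

```text
clock: 9.48
position: [0.4191, 0.1961, 0.1253]
ee_rot: [0.03, 0.522, 0.851, 0.039]
contact_force: [0.6, 0.1, -4.0]
width: 0.0333
```

```bash
python3 r.py
```

```text
rack [-73.   59.5 125.3] yaw err deg 0.41
hold [-75.3 473.2 125.3] yaw err deg 27.53
{'clock': np.float64(9.4833), 'qpos': array([ 0.2806,  0.1643,  1.9853,  0.0107,  0.8942, -1.7671]), 'position': array([0.4191, 0.1961, 0.1253]), 'ee_rot': array([0.0299, 0.5221, 0.8515, 0.039 ]), 'contact_force': array([ 0.5844,  0.0501, -4.0073]), 'width': np.float64(0.0333)}
approach vec in rack frame [ 0.0977 -0.0095 -0.9952] qd [ 0.    -0.005 -0.001 -0.005  0.004 -0.   ]
```

Request:
{"fn": "play_rows", "kwargs": {
  "series": [
    {"dx": 0, "dy": 0, "dz": 8, "turn": 0, "fingers": 1},
    {"dx": 0, "dy": 0, "dz": 12, "turn": 0, "fingers": 1},
    {"dx": 0, "dy": 0, "dz": 15, "turn": 0, "fingers": 1},
    {"dx": 0, "dy": 0, "dz": 15, "turn": 0, "fingers": 1},
    {"dx": 0, "dy": 0, "dz": 15, "turn": 0, "fingers": 1},
    {"dx": 0, "dy": 0, "dz": 15, "turn": 0, "fingers": 1}
  ],
  "squeeze": 120
}}

```text
clock: 9.98
position: [0.4114, 0.1929, 0.2042]
ee_rot: [0.023, 0.522, 0.852, 0.03]
contact_force: [0.3, -0.0, -3.9]
width: 0.0327
```

```bash
python3 r.py; python3 -c "
from h import *
save(get_image('wrist')['pixels'],'w4')
s=get_image('scene');save(cv2.resize(s['pixels'][130:300,220:420],None,fx=2,fy=2),'s4')"
```

```text
rack [-81.4  60.1 204.2] yaw err deg 0.43
hold [-83.  470.  204.2] yaw err deg 27.55
{'clock': np.float64(9.9833), 'qpos': array([ 0.2801,  0.0802,  1.8585,  0.0071,  1.1264, -1.7643]), 'position': array([0.4114, 0.1929, 0.2042]), 'ee_rot': array([0.0235, 0.5223, 0.8519, 0.0304]), 'contact_force': array([ 0.2764, -0.0052, -3.9408]), 'width': np.float64(0.0327)}
approach vec in rack frame [ 0.0763 -0.0076 -0.9971] qd [-0.001 -0.169 -0.316 -0.006  0.509  0.005]
```

View pics/s4.png

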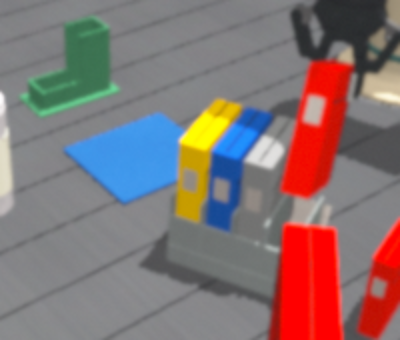

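The case is out (300,130), hanging from its spine and still leaning; the other cases stand. Next I lift it clear, carry it to the mat and turn it to the holder's heading.

Request:
{"fn": "play_rows", "kwargs": {
  "series": [
    {"dx": 0, "dy": 0, "dz": 18, "turn": 0, "fingers": 1},
    {"dx": 0, "dy": 0, "dz": 20, "turn": 0, "fingers": 1},
    {"dx": 0, "dy": 0, "dz": 20, "turn": 0, "fingers": 1},
    {"dx": 0, "dy": 0, "dz": 20, "turn": 0, "fingers": 1},
    {"dx": 0, "dy": 0, "dz": 20, "turn": 0, "fingers": 1},
    {"dx": 0, "dy": 0, "dz": 10, "turn": 0, "fingers": 1},
    {"dx": 0, "dy": -10, "dz": 0, "turn": -0.03, "fingers": 1},
    {"dx": 0, "dy": -20, "dz": 0, "turn": -0.04, "fingers": 1},
    {"dx": 0, "dy": -20, "dz": 0, "turn": -0.04, "fingers": 1},
    {"dx": 0, "dy": -20, "dz": 0, "turn": -0.04, "fingers": 1},
    {"dx": 0, "dy": -20, "dz": 0, "turn": -0.04, "fingers": 1},
    {"dx": 0, "dy": -20, "dz": 0, "turn": -0.04, "fingers": 1},
    {"dx": 0, "dy": -20, "dz": 0, "turn": -0.04, "fingers": 1},
    {"dx": 0, "dy": -20, "dz": 0, "turn": -0.04, "fingers": 1},
    {"dx": 0, "dy": -20, "dz": 0, "turn": -0.04, "fingers": 1},
    {"dx": 0, "dy": -20, "dz": 0, "turn": -0.04, "fingers": 1},
    {"dx": 0, "dy": -20, "dz": 0, "turn": -0.04, "fingers": 1},
    {"dx": 0, "dy": -20, "dz": 0, "turn": -0.04, "fingers": 1},
    {"dx": 0, "dy": -10, "dz": 0, "turn": -0.02, "fingers": 1},
    {"dx": 0, "dy": 0, "dz": 0, "turn": 0, "fingers": 1}
  ]
}}

```text
clock: 11.75
position: [0.3898, -0.0668, 0.2878]
ee_rot: [0.011, 0.728, 0.686, 0.005]
contact_force: [-0.0, 0.2, -4.0]
width: 0.033
```

```bash
python3 r.py; cat > pitch.py <<'E'
from w import *
# fit case pitch + grasp offset (dx,dz along case) from red masks in scene & top
s=get_state();sc=get_image('scene');t=get_image('top')
Rt=R.from_quat(np.roll(s['ee_rot'],-1)).as_matrix(); yaw=np.arctan2(Rt[1,0],Rt[0,0])-np.pi/2
p0=proj(sc,s['position'])[0]; 
ms=near(col(sc,'red'),p0,75)
n,l,stt,c=cv2.connectedComponentsWithStats(ms.astype(np.uint8))
i=1+np.argmin(np.hypot(*(c[1:]-p0).T)+1000*(stt[1:,4]<150)); ms=l==i
print('area',ms.sum(),p0,c[i])
def boxat(q): # q: lean deg, gx,gz (TCP in case coords)
    b=R.from_euler('y',-q[0],degrees=True).apply(CASE-[q[1],0,q[2]]); return R.from_euler('z',yaw).apply(b)+s['position']
def cost(q):
    m=sil(sc,[boxat(q)]); return -(m&ms).sum()/(m|ms).sum()+ ((q[1]+.045)/.02)**2*.05+((q[2]-.119)/.02)**2*.05
for a0 in (24,0,-20):
    q0=np.array([a0,-.045,.119]); r=minimize(cost,q0,method='Nelder-Mead',options=dict(initial_simplex=np.vstack([q0,q0+[8,0,0],q0+[0,.006,0],q0+[0,0,.006]])))
    print(a0,np.round(r.x,4),round(r.fun,3),'lowest z',boxat(r.x)[:,2].min().round(4))
E
python3 pitch.py
python3 - <<'E'
from w import *
im=get_image('wrist'); s=get_image('scene')
save(np.hstack([cv2.resize(im['pixels'],(400,300)),cv2.resize(s['pixels'][60:285,180:480],(400,300))]),'w5')
E
```

```text
rack [-216.7 -162.7  287.8] yaw err deg -29.95
hold [-101.9  210.   287.8] yaw err deg -2.83
{'clock': np.float64(11.75), 'qpos': array([-3.4630e-01, -4.0900e-02,  1.7670e+00,  2.0000e-04,  1.3917e+00,
       -1.8575e+00]), 'position': array([ 0.3898, -0.0668,  0.2878]), 'ee_rot': array([0.0106, 0.7278, 0.6856, 0.0055]), 'contact_force': array([-0.0069,  0.2403, -4.013 ]), 'width': np.float64(0.033)}
approach vec in rack frame [ 0.0166 -0.0171 -0.9997] qd [-0.022  0.005  0.044  0.016 -0.004  0.004]
area 2033 [324.7669793  106.46821417] [306.75356616 119.71323168]
24 [22.9685 -0.0429  0.1181] -0.857 lowest z 0.1743
0 [18.9177 -0.0444  0.1147] -0.853 lowest z 0.1758
-20 [21.619  -0.043   0.1166] -0.86 lowest z 0.175
```

View pics/w5.png

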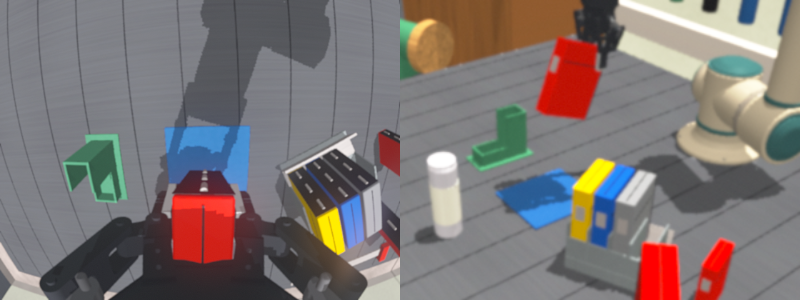

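Held as predicted, leaning about 21° (fit 19 to 23, tool tilt history 20.4). I lower it over the mat.

Request:
{"fn": "play_rows", "kwargs": {
  "series": [
    {"dx": 10, "dy": 1, "dz": 0, "turn": 0.025, "fingers": 1},
    {"dx": 10, "dy": 1, "dz": 0, "turn": 0.025, "fingers": 1},
    {"dx": 0, "dy": 0, "dz": -20, "turn": 0, "fingers": 1},
    {"dx": 0, "dy": 0, "dz": -20, "turn": 0, "fingers": 1},
    {"dx": 0, "dy": 0, "dz": -20, "turn": 0, "fingers": 1},
    {"dx": 0, "dy": 0, "dz": -20, "turn": 0, "fingers": 1},
    {"dx": 0, "dy": 0, "dz": -20, "turn": 0, "fingers": 1},
    {"dx": 0, "dy": 0, "dz": -15, "turn": 0, "fingers": 1},
    {"dx": 0, "dy": 0, "dz": 0, "turn": 0, "fingers": 1},
    {"dx": 0, "dy": 0, "dz": 0, "turn": 0, "fingers": 1}
  ]
}}

```text
clock: 12.78
position: [0.4235, -0.0545, 0.1715]
ee_rot: [0.015, 0.698, 0.716, 0.012]
contact_force: [0.6, -0.3, -3.5]
width: 0.0328
```

```bash
python3 r.py; python3 pitch.py
```

```text
rack [-181.  -166.7  171.5] yaw err deg -25.12
hold [-68.3 222.7 171.5] yaw err deg 1.99
{'clock': np.float64(12.7833), 'qpos': array([-0.2981,  0.0883,  1.9374,  0.0093,  1.0777, -1.8977]), 'position': array([ 0.4235, -0.0545,  0.1715]), 'ee_rot': array([0.0151, 0.6982, 0.7156, 0.0124]), 'contact_force': array([ 0.6008, -0.325 , -3.5058]), 'width': np.float64(0.0328)}
approach vec in rack frame [ 0.0333 -0.0204 -0.9992] qd [ 0.022  0.03   0.006  0.005 -0.007 -0.005]
area 1777 [316.1503194  149.96725159] [299.72312887 163.73550929]
24 [21.5139 -0.0414  0.1172] -0.851 lowest z 0.0575
0 [21.183  -0.0451  0.117 ] -0.848 lowest z 0.0589
-20 [20.5831 -0.0444  0.117 ] -0.848 lowest z 0.0583
```

Request:
{"fn": "play_rows", "kwargs": {
  "series": [
    {"dx": -2, "dy": -5, "dz": -15, "turn": -0.02, "fingers": 1},
    {"dx": -2, "dy": -5, "dz": -15, "turn": -0.01, "fingers": 1},
    {"dx": 0, "dy": 0, "dz": -12, "turn": 0, "fingers": 1},
    {"dx": 0, "dy": 0, "dz": 0, "turn": 0, "fingers": 1},
    {"dx": 0, "dy": 0, "dz": -4, "turn": 0, "fingers": 1},
    {"dx": 0, "dy": 0, "dz": 0, "turn": 0, "fingers": 1}
  ]
}}

```text
clock: 13.38
position: [0.4278, -0.0664, 0.133]
ee_rot: [0.024, 0.708, 0.706, 0.017]
contact_force: [-0.3, -0.2, -3.2]
width: 0.0328
```

```bash
python3 r.py
```

```text
rack [-182.5 -179.3  133. ] yaw err deg -26.74
hold [-63.9 210.9 133. ] yaw err deg 0.38
{'clock': np.float64(13.3833), 'qpos': array([-0.3219,  0.1303,  2.0019,  0.0102,  0.9508, -1.895 ]), 'position': array([ 0.4278, -0.0664,  0.133 ]), 'ee_rot': array([0.0243, 0.708 , 0.7056, 0.0169]), 'contact_force': array([-0.2703, -0.2023, -3.1894]), 'width': np.float64(0.0328)}
approach vec in rack frame [ 0.0473 -0.0355 -0.9982] qd [ 0.004 -0.023 -0.041  0.003  0.012  0.001]
```

Request:
{"fn": "play_rows", "kwargs": {
  "series": [
    {"dx": 0, "dy": 0, "dz": -5, "turn": 0, "fingers": 1},
    {"dx": 0, "dy": 0, "dz": -5, "turn": 0, "fingers": 1},
    {"dx": 0, "dy": 0, "dz": 0, "turn": 0, "fingers": 1}
  ]
}}

```text
clock: 13.63
position: [0.4302, -0.0669, 0.1248]
ee_rot: [0.027, 0.708, 0.706, 0.018]
contact_force: [-0.1, -0.3, -4.2]
width: 0.0326
```

Request:
{"fn": "play_rows", "kwargs": {
  "series": [
    {"dx": 0, "dy": 0, "dz": -4, "turn": 0, "fingers": 1},
    {"dx": 0, "dy": 0, "dz": 0, "turn": 0, "fingers": 1}
  ]
}}

```text
clock: 13.8
position: [0.4305, -0.0669, 0.1208]
ee_rot: [0.027, 0.708, 0.706, 0.019]
contact_force: [-0.4, -0.4, -3.7]
width: 0.0327
```

Request:
{"fn": "play_rows", "kwargs": {
  "series": [
    {"dx": 0, "dy": 0, "dz": -4, "turn": 0, "fingers": 1},
    {"dx": 0, "dy": 0, "dz": 0, "turn": 0, "fingers": 1}
  ]
}}

```text
clock: 13.97
position: [0.4315, -0.0672, 0.1188]
ee_rot: [0.029, 0.707, 0.706, 0.019]
contact_force: [1.1, 0.8, -3.5]
width: 0.0327
```

Request:
{"fn": "play_rows", "kwargs": {
  "series": [
    {"dx": 0, "dy": 0, "dz": -3, "turn": 0, "fingers": 1},
    {"dx": 0, "dy": 0, "dz": 0, "turn": 0, "fingers": 1}
  ]
}}

```text
clock: 14.13
position: [0.4321, -0.0673, 0.1191]
ee_rot: [0.03, 0.707, 0.706, 0.02]
contact_force: [-0.1, 0.6, -3.4]
width: 0.0329
```

Request:
{"fn": "play_rows", "kwargs": {
  "series": [
    {"dx": 0, "dy": 0, "dz": -5, "turn": 0, "fingers": 1},
    {"dx": 0, "dy": 0, "dz": -3, "turn": 0, "fingers": 1}
  ]
}}

```text
clock: 14.3
position: [0.4328, -0.0675, 0.118]
ee_rot: [0.031, 0.707, 0.706, 0.02]
contact_force: [-11.1, 3.2, 28.7]
width: 0.0328
```

```bash
python3 r.py; python3 pitch.py
```

```text
rack [-178.5 -182.5  118. ] yaw err deg -26.59
hold [-58.8 209.8 118. ] yaw err deg 0.53
{'clock': np.float64(14.3), 'qpos': array([-0.3205,  0.1491,  2.026 ,  0.0105,  0.8921, -1.897 ]), 'position': array([ 0.4328, -0.0675,  0.118 ]), 'ee_rot': array([0.0314, 0.7068, 0.7064, 0.0203]), 'contact_force': array([-11.0622,   3.1528,  28.6511]), 'width': np.float64(0.0328)}
approach vec in rack frame [ 0.0584 -0.0467 -0.9972] qd [ 0.001 -0.008  0.009 -0.004 -0.009 -0.002]
area 1689 [309.85492957 165.77057513] [293.15452931 178.67199526]
24 [24.8773 -0.0424  0.1175] -0.845 lowest z 0.0062
0 [22.524  -0.0479  0.1169] -0.839 lowest z 0.0073
-20 [25.0786 -0.0412  0.1176] -0.847 lowest z 0.0056
```

Request:
{"fn": "play_rows", "kwargs": {
  "series": [
    {"dx": 0, "dy": 0, "dz": 1, "turn": 0, "fingers": 1},
    {"dx": 0, "dy": 0, "dz": 0, "turn": 0, "fingers": 1},
    {"dx": 3, "dy": 0, "dz": 1, "turn": 0, "fingers": 1},
    {"dx": 3, "dy": 0, "dz": 1, "turn": 0, "fingers": 1},
    {"dx": 3, "dy": 0, "dz": 0.8, "turn": 0, "fingers": 1},
    {"dx": 3, "dy": 0, "dz": 0.7, "turn": 0, "fingers": 1}
  ],
  "squeeze": 25
}}

```text
clock: 14.9
position: [0.4449, -0.0673, 0.122]
ee_rot: [0.032, 0.707, 0.706, 0.02]
contact_force: [-0.6, -0.3, -4.8]
width: 0.033
```

```bash
python3 r.py; python3 pitch.py
```

```text
rack [-167.6 -187.8  122. ] yaw err deg -26.61
hold [-46.7 210.1 122. ] yaw err deg 0.51
{'clock': np.float64(14.9), 'qpos': array([-0.3109,  0.1611,  1.9978,  0.0093,  0.9081, -1.8863]), 'position': array([ 0.4449, -0.0673,  0.122 ]), 'ee_rot': array([0.0315, 0.7069, 0.7063, 0.0203]), 'contact_force': array([-0.6365, -0.3182, -4.7701]), 'width': np.float64(0.033)}
approach vec in rack frame [ 0.0585 -0.0469 -0.9972] qd [ 0.028  0.058 -0.084 -0.003  0.037  0.032]
area 1715 [306.68667886 165.8141917 ] [289.74577259 178.7154519 ]
24 [26.9362 -0.0419  0.1177] -0.847 lowest z 0.0111
0 [22.0791 -0.0475  0.1159] -0.844 lowest z 0.0117
-20 [24.6056 -0.042   0.117 ] -0.844 lowest z 0.0102
```

Request:
{"fn": "play_rows", "kwargs": {
  "series": [
    {"dx": 0, "dy": 0, "dz": -4, "turn": 0, "fingers": 1},
    {"dx": 0, "dy": 0, "dz": -3, "turn": 0, "fingers": 1}
  ],
  "squeeze": 20
}}

```text
clock: 15.17
position: [0.4463, -0.0677, 0.1178]
ee_rot: [0.032, 0.707, 0.707, 0.021]
contact_force: [-17.1, 3.6, 52.1]
width: 0.0327
```

Request:
{"fn": "play_rows", "kwargs": {
  "series": [
    {"dx": 4, "dy": 0, "dz": -1, "turn": 0, "fingers": 1},
    {"dx": 4, "dy": 0, "dz": -1, "turn": 0, "fingers": 1}
  ]
}}

```text
clock: 15.33
position: [0.4484, -0.0675, 0.1187]
ee_rot: [0.028, 0.706, 0.708, 0.016]
contact_force: [-11.7, -1.8, 17.1]
width: 0.0326
```

```bash
python3 r.py; python3 pitch.py
```

```text
rack [-164.5 -189.5  118.7] yaw err deg -26.41
hold [-43.2 210.  118.7] yaw err deg 0.71
{'clock': np.float64(15.3333), 'qpos': array([-0.3052,  0.1746,  1.9894,  0.0035,  0.912 , -1.8807]), 'position': array([ 0.4484, -0.0675,  0.1187]), 'ee_rot': array([0.0285, 0.7058, 0.7077, 0.0163]), 'contact_force': array([-11.6919,  -1.767 ,  17.1418]), 'width': np.float64(0.0326)}
approach vec in rack frame [ 0.0491 -0.0436 -0.9978] qd [ 0.032  0.044 -0.074 -0.036  0.097  0.037]
area 1719 [305.67120584 167.1377553 ] [288.85631181 180.36416521]
24 [22.4864 -0.0433  0.1181] -0.854 lowest z 0.0052
0 [20.349  -0.0461  0.1149] -0.842 lowest z 0.0079
-20 [24.8437 -0.0411  0.1166] -0.846 lowest z 0.0071
```

Request:
{"fn": "play_rows", "kwargs": {
  "series": [
    {"dx": 4, "dy": 0, "dz": 0.5, "turn": 0, "fingers": 1},
    {"dx": 4, "dy": 0, "dz": 0.5, "turn": 0, "fingers": 1},
    {"dx": 4, "dy": 0, "dz": 0.5, "turn": 0, "fingers": 1}
  ]
}}

```text
clock: 15.68
position: [0.4581, -0.0673, 0.1203]
ee_rot: [0.027, 0.706, 0.708, 0.015]
contact_force: [-0.4, 0.2, -3.6]
width: 0.0327
```

```bash
python3 r.py; python3 pitch.py
```

```text
rack [-155.8 -193.6  120.3] yaw err deg -26.39
hold [-33.6 210.3 120.3] yaw err deg 0.73
{'clock': np.float64(15.6833), 'qpos': array([-2.9710e-01,  1.8770e-01,  1.9663e+00,  1.3000e-03,  9.2530e-01,
       -1.8716e+00]), 'position': array([ 0.4581, -0.0673,  0.1203]), 'ee_rot': array([0.0273, 0.7057, 0.7078, 0.015 ]), 'contact_force': array([-0.3597,  0.2149, -3.6348]), 'width': np.float64(0.0327)}
approach vec in rack frame [ 0.0458 -0.0421 -0.9981] qd [ 0.034  0.064 -0.102 -0.002  0.032  0.037]
area 1737 [303.10180478 167.67605567] [286.17386298 180.79562464]
24 [25.2808 -0.0414  0.118 ] -0.849 lowest z 0.0078
0 [19.9174 -0.0472  0.1153] -0.838 lowest z 0.0092
-20 [18.2572 -0.0483  0.1146] -0.834 lowest z 0.0094
```

Request:
{"fn": "play_rows", "kwargs": {
  "series": [
    {"dx": 0, "dy": 0, "dz": -3, "turn": 0, "fingers": 1},
    {"dx": 5, "dy": 0, "dz": -1.5, "turn": 0, "fingers": 1}
  ]
}}

```text
clock: 15.95
position: [0.4615, -0.0674, 0.1189]
ee_rot: [0.026, 0.705, 0.709, 0.013]
contact_force: [-21.4, 0.8, 42.6]
width: 0.0328
```

Request:
{"fn": "play_rows", "kwargs": {
  "series": [
    {"dx": 6, "dy": 0, "dz": -0.5, "turn": 0, "fingers": 1},
    {"dx": 6, "dy": 0, "dz": -0.5, "turn": 0, "fingers": 1}
  ]
}}

```text
clock: 16.12
position: [0.4638, -0.0673, 0.1198]
ee_rot: [0.018, 0.704, 0.71, 0.005]
contact_force: [-11.8, -1.2, 16.3]
width: 0.033
```

```bash
python3 r.py; python3 pitch.py
```

```text
rack [-150.7 -196.2  119.8] yaw err deg -26.05
hold [-27.9 210.3 119.8] yaw err deg 1.06
{'clock': np.float64(16.1167), 'qpos': array([-0.2864,  0.2084,  1.9376, -0.0103,  0.9584, -1.8601]), 'position': array([ 0.4638, -0.0673,  0.1198]), 'ee_rot': array([0.0183, 0.7039, 0.71  , 0.0051]), 'contact_force': array([-11.7639,  -1.2061,  16.2537]), 'width': np.float64(0.033)}
approach vec in rack frame [ 0.0215 -0.0314 -0.9993] qd [ 0.041  0.074 -0.123 -0.049  0.168  0.049]
area 1735 [301.53662598 168.39021292] [284.91123919 182.04034582]
24 [21.0669 -0.0438  0.1177] -0.841 lowest z 0.006
0 [18.359  -0.0447  0.1131] -0.835 lowest z 0.0092
-20 [20.9814 -0.0433  0.1149] -0.841 lowest z 0.0084
```

Request:
{"fn": "play_rows", "kwargs": {
  "series": [
    {"dx": 6, "dy": 0, "dz": -0.5, "turn": 0, "fingers": 1},
    {"dx": 6, "dy": 0, "dz": -0.5, "turn": 0, "fingers": 1},
    {"dx": 6, "dy": 0, "dz": -0.5, "turn": 0, "fingers": 1}
  ]
}}

```text
clock: 16.47
position: [0.4688, -0.0672, 0.1211]
ee_rot: [0.009, 0.703, 0.711, -0.005]
contact_force: [-11.9, -0.7, 16.5]
width: 0.0329
```

```bash
python3 r.py; python3 pitch.py
```

```text
rack [-146.1 -198.3  121.1] yaw err deg -25.83
hold [-22.9 210.5 121.1] yaw err deg 1.29
{'clock': np.float64(16.4667), 'qpos': array([-0.2764,  0.2271,  1.9066, -0.0205,  0.9977, -1.8484]), 'position': array([ 0.4688, -0.0672,  0.1211]), 'ee_rot': array([ 0.0087,  0.7028,  0.7114, -0.005 ]), 'contact_force': array([-11.9237,  -0.7238,  16.4964]), 'width': np.float64(0.0329)}
approach vec in rack frame [-0.0039 -0.0197 -0.9998] qd [ 0.038  0.076 -0.121 -0.046  0.168  0.048]
area 1737 [300.19816722 168.54083193] [283.91421992 182.78641336]
24 [19.6165 -0.0418  0.1174] -0.841 lowest z 0.0061
0 [15.5244 -0.0457  0.1145] -0.835 lowest z 0.0084
-20 [18.1522 -0.045   0.1152] -0.839 lowest z 0.0085
```

Request:
{"fn": "play_rows", "kwargs": {
  "series": [
    {"dx": 6, "dy": 0, "dz": -0.5, "turn": 0, "fingers": 1},
    {"dx": 6, "dy": 0, "dz": -0.5, "turn": -0.005, "fingers": 1},
    {"dx": 6, "dy": 0, "dz": -0.5, "turn": 0, "fingers": 1},
    {"dx": 6, "dy": 0, "dz": -0.5, "turn": -0.005, "fingers": 1},
    {"dx": 6, "dy": 0, "dz": -0.5, "turn": 0, "fingers": 1},
    {"dx": 6, "dy": 0, "dz": -0.5, "turn": -0.005, "fingers": 1},
    {"dx": 6, "dy": 0, "dz": -0.5, "turn": 0, "fingers": 1},
    {"dx": 6, "dy": 0, "dz": -0.5, "turn": -0.005, "fingers": 1}
  ]
}}

```text
clock: 17.23
position: [0.4825, -0.0665, 0.1229]
ee_rot: [-0.019, 0.706, 0.707, -0.033]
contact_force: [-10.0, -0.5, 14.1]
width: 0.0325
```

```bash
python3 r.py; python3 pitch.py
```

```text
rack [-133.6 -203.7  122.9] yaw err deg -26.39
hold [ -9.2 211.4 122.9] yaw err deg 0.73
{'clock': np.float64(17.2333), 'qpos': array([-0.2522,  0.2821,  1.8223, -0.0424,  1.1038, -1.8043]), 'position': array([ 0.4825, -0.0665,  0.1229]), 'ee_rot': array([-0.0189,  0.706 ,  0.7072, -0.0331]), 'contact_force': array([-9.9981, -0.4538, 14.1382]), 'width': np.float64(0.0325)}
approach vec in rack frame [-0.0747  0.0148 -0.9971] qd [ 0.032  0.086 -0.126 -0.027  0.174  0.092]
area 1746 [296.59249948 169.50392383] [280.76804124 184.78350515]
24 [11.7089 -0.0431  0.1162] -0.835 lowest z 0.0067
0 [13.6722 -0.0436  0.117 ] -0.829 lowest z 0.0066
-20 [ 6.8577 -0.0493  0.1097] -0.81 lowest z 0.0134
```

Request:
{"fn": "play_rows", "kwargs": {
  "series": [
    {"dx": 0, "dy": 0, "dz": 6, "turn": 0, "fingers": 1},
    {"dx": -4, "dy": 0, "dz": 4, "turn": 0, "fingers": 1},
    {"dx": -10, "dy": 0, "dz": 0, "turn": 0, "fingers": 1},
    {"dx": -12, "dy": 0, "dz": 0, "turn": 0, "fingers": 1},
    {"dx": -10, "dy": 0, "dz": 0, "turn": 0, "fingers": 1},
    {"dx": -4, "dy": 0, "dz": 0, "turn": 0, "fingers": 1},
    {"dx": 0, "dy": 0, "dz": 0, "turn": 0, "fingers": 1}
  ],
  "squeeze": 40
}}

```text
clock: 17.92
position: [0.4386, -0.0659, 0.1314]
ee_rot: [-0.019, 0.706, 0.707, -0.033]
contact_force: [0.1, -0.5, -3.8]
width: 0.0331
```

```bash
python3 r.py; python3 pitch.py
```

```text
rack [-172.5 -183.6  131.4] yaw err deg -26.41
hold [-53.  211.5 131.4] yaw err deg 0.71
{'clock': np.float64(17.9167), 'qpos': array([-0.2756,  0.2129,  1.8982, -0.0427,  1.0963, -1.827 ]), 'position': array([ 0.4386, -0.0659,  0.1314]), 'ee_rot': array([-0.0193,  0.7061,  0.7071, -0.0325]), 'contact_force': array([ 0.1228, -0.4591, -3.844 ]), 'width': np.float64(0.0331)}
approach vec in rack frame [-0.0739  0.0159 -0.9971] qd [-0.005 -0.011  0.023  0.002 -0.01  -0.002]
area 1693 [308.83791048 162.50173887] [293.23095097 177.67395157]
24 [17.1948 -0.0411  0.1203] -0.832 lowest z 0.0124
0 [14.0943 -0.0434  0.1184] -0.834 lowest z 0.0138
-20 [15.3162 -0.0439  0.1177] -0.832 lowest z 0.0149
```

Request:
{"fn": "play_rows", "kwargs": {
  "series": [
    {"dx": 0, "dy": 0, "dz": -6, "turn": 0, "fingers": 1},
    {"dx": 0, "dy": 0, "dz": -3, "turn": 0, "fingers": 1}
  ]
}}

```text
clock: 18.18
position: [0.4415, -0.0664, 0.1228]
ee_rot: [-0.017, 0.706, 0.707, -0.031]
contact_force: [-3.5, 1.2, 15.7]
width: 0.0329
```

Request:
{"fn": "play_rows", "kwargs": {
  "series": [
    {"dx": 1, "dy": 0, "dz": -3, "turn": 0, "fingers": 1}
  ]
}}

```text
clock: 18.27
position: [0.4421, -0.0665, 0.1225]
ee_rot: [-0.018, 0.706, 0.707, -0.032]
contact_force: [-12.6, 3.1, 53.8]
width: 0.0327
```

Request:
{"fn": "play_rows", "kwargs": {
  "series": [
    {"dx": 6, "dy": 0, "dz": 0, "turn": 0, "fingers": 1},
    {"dx": 6, "dy": 0, "dz": -0.5, "turn": -0.005, "fingers": 1},
    {"dx": 6, "dy": 0, "dz": -0.5, "turn": 0, "fingers": 1},
    {"dx": 6, "dy": 0, "dz": -0.5, "turn": -0.005, "fingers": 1},
    {"dx": 6, "dy": 0, "dz": -0.5, "turn": 0, "fingers": 1},
    {"dx": 6, "dy": 0, "dz": -0.5, "turn": -0.005, "fingers": 1}
  ]
}}

```text
clock: 18.77
position: [0.4635, -0.0663, 0.1235]
ee_rot: [-0.032, 0.709, 0.702, -0.047]
contact_force: [-9.4, -0.4, 14.9]
width: 0.0326
```

```bash
python3 r.py; python3 pitch.py
```

```text
rack [-150.5 -195.1  123.5] yaw err deg -27.03
hold [-28.2 211.3 123.5] yaw err deg 0.09
{'clock': np.float64(18.7667), 'qpos': array([-0.255 ,  0.2755,  1.8344, -0.0519,  1.1356, -1.7916]), 'position': array([ 0.4635, -0.0663,  0.1235]), 'ee_rot': array([-0.0324,  0.7094,  0.7025, -0.0466]), 'contact_force': array([-9.4345, -0.4091, 14.8946]), 'width': np.float64(0.0326)}
approach vec in rack frame [-0.1086  0.0324 -0.9936] qd [ 0.035  0.098 -0.135 -0.029  0.189  0.094]
area 1716 [301.88311762 167.37984965] [286.41375291 182.96386946]
24 [14.4035 -0.0411  0.119 ] -0.832 lowest z 0.0048
0 [ 8.6818 -0.0443  0.115 ] -0.832 lowest z 0.0082
-20 [ 3.6753 -0.0518  0.1099] -0.806 lowest z 0.0136
```

Request:
{"fn": "play_rows", "kwargs": {
  "series": [
    {"dx": 0, "dy": 0, "dz": 5, "turn": 0, "fingers": 1},
    {"dx": -4, "dy": 0, "dz": 3, "turn": 0, "fingers": 1},
    {"dx": -10, "dy": 0, "dz": 0, "turn": 0, "fingers": 1},
    {"dx": -8, "dy": 0, "dz": 0, "turn": 0, "fingers": 1},
    {"dx": 0, "dy": 0, "dz": 0, "turn": 0, "fingers": 1},
    {"dx": 0, "dy": 0, "dz": -5, "turn": 0, "fingers": 1},
    {"dx": 0, "dy": 0, "dz": -2, "turn": 0, "fingers": 1}
  ]
}}

```text
clock: 19.45
position: [0.441, -0.0663, 0.1234]
ee_rot: [-0.033, 0.709, 0.703, -0.047]
contact_force: [-4.9, 1.5, 25.6]
width: 0.0331
```

```bash
python3 r.py; python3 pitch.py
```

```text
rack [-170.6 -185.1  123.4] yaw err deg -27.01
hold [-50.7 211.1 123.4] yaw err deg 0.1
{'clock': np.float64(19.45), 'qpos': array([-0.2669,  0.2459,  1.8791, -0.0534,  1.1212, -1.8023]), 'position': array([ 0.441 , -0.0663,  0.1234]), 'ee_rot': array([-0.033 ,  0.7093,  0.7025, -0.0468]), 'contact_force': array([-4.906 ,  1.4794, 25.5962]), 'width': np.float64(0.0331)}
approach vec in rack frame [-0.1094  0.0334 -0.9934] qd [ 0.001 -0.003  0.007 -0.001 -0.011  0.002]
area 1677 [307.99821568 165.136338  ] [292.69528921 180.59332141]
24 [12.0816 -0.0414  0.1184] -0.826 lowest z 0.0048
0 [ 9.7573 -0.0437  0.1163] -0.831 lowest z 0.0069
-20 [ 4.0214 -0.0524  0.1104] -0.807 lowest z 0.013
```

Request:
{"fn": "play_rows", "kwargs": {
  "series": [
    {"dx": 0, "dy": 0, "dz": 0, "turn": 0, "fingers": 0.3},
    {"dx": 0, "dy": 0, "dz": 0, "turn": 0, "fingers": 0.24},
    {"dx": 0, "dy": 0, "dz": 0, "turn": 0, "fingers": 0.22},
    {"dx": 0, "dy": 0, "dz": 0, "turn": 0, "fingers": 0.21}
  ],
  "squeeze": 20
}}

```text
clock: 19.88
position: [0.4414, -0.0663, 0.1233]
ee_rot: [-0.033, 0.709, 0.702, -0.046]
contact_force: [-0.8, 0.7, 1.9]
width: 0.0339
```

```bash
python3 r.py; python3 pitch.py
```

```text
rack [-170.2 -185.2  123.3] yaw err deg -27.03
hold [-50.2 211.1 123.3] yaw err deg 0.09
{'clock': np.float64(19.8833), 'qpos': array([-0.2669,  0.2459,  1.8792, -0.0531,  1.1199, -1.8023]), 'position': array([ 0.4414, -0.0663,  0.1233]), 'ee_rot': array([-0.0325,  0.7094,  0.7025, -0.0464]), 'contact_force': array([-0.8197,  0.6656,  1.942 ]), 'width': np.float64(0.0339)}
approach vec in rack frame [-0.1082  0.0328 -0.9936] qd [ 0.002  0.003 -0.001  0.003 -0.001 -0.001]
area 1673 [307.89031288 165.19773278] [292.58577406 180.51763299]
24 [13.7138 -0.0399  0.1186] -0.824 lowest z 0.0045
0 [ 8.6178 -0.0456  0.1157] -0.827 lowest z 0.0076
-20 [ 6.6306 -0.0491  0.1133] -0.822 lowest z 0.0101
```

Request:
{"fn": "play_rows", "kwargs": {
  "series": [
    {"dx": 0, "dy": 0, "dz": 0, "turn": 0, "fingers": 0.2},
    {"dx": 2, "dy": 0, "dz": 0, "turn": 0, "fingers": 0.19},
    {"dx": 4, "dy": 0, "dz": 0, "turn": 0, "fingers": 0.185},
    {"dx": 4, "dy": 0, "dz": 0, "turn": 0, "fingers": 0.18},
    {"dx": 2, "dy": 0, "dz": 0, "turn": 0, "fingers": 0.18}
  ]
}}

```text
clock: 20.4
position: [0.4555, -0.0667, 0.1237]
ee_rot: [-0.031, 0.71, 0.702, -0.046]
contact_force: [-2.1, -0.6, -0.5]
width: 0.0349
```

```bash
python3 r.py; python3 pitch.py
```

```text
rack [-157.8 -191.9  123.7] yaw err deg -27.04
hold [-36.2 210.8 123.7] yaw err deg 0.08
{'clock': np.float64(20.4), 'qpos': array([-0.2601,  0.2632,  1.8521, -0.0523,  1.1273, -1.796 ]), 'position': array([ 0.4555, -0.0667,  0.1237]), 'ee_rot': array([-0.0313,  0.7096,  0.7025, -0.0458]), 'contact_force': array([-2.0556, -0.5625, -0.479 ]), 'width': np.float64(0.0349)}
approach vec in rack frame [-0.1064  0.0308 -0.9938] qd [ 0.015  0.035 -0.048 -0.001  0.028  0.011]
area 1784 [303.96888714 166.45589494] [288.41255605 183.63060538]
24 [-0.2134 -0.0522  0.1159] -0.876 lowest z 0.0074
0 [ 2.2768 -0.05    0.119 ] -0.874 lowest z 0.0046
-20 [-3.0677 -0.0537  0.1132] -0.871 lowest z 0.0048
```

Request:
{"fn": "play_rows", "kwargs": {
  "series": [
    {"dx": 0, "dy": 0, "dz": 0, "turn": 0, "fingers": -0.2},
    {"dx": 0, "dy": 0, "dz": 0, "turn": 0, "fingers": -1},
    {"dx": 0, "dy": 0, "dz": 0, "turn": 0, "fingers": -1},
    {"dx": 0, "dy": 0, "dz": 0, "turn": 0, "fingers": -1},
    {"dx": 0, "dy": 0, "dz": 25, "turn": 0, "fingers": -1},
    {"dx": 0, "dy": 0, "dz": 35, "turn": 0, "fingers": -1},
    {"dx": 0, "dy": 0, "dz": 35, "turn": 0, "fingers": -1},
    {"dx": 0, "dy": 0, "dz": 35, "turn": 0, "fingers": -1},
    {"dx": 0, "dy": 0, "dz": 10, "turn": 0, "fingers": -1},
    {"dx": 0, "dy": 0, "dz": 0, "turn": 0, "fingers": -1}
  ]
}}

```text
clock: 21.33
position: [0.4524, -0.0659, 0.2681]
ee_rot: [-0.034, 0.709, 0.702, -0.047]
contact_force: [0.1, 0.8, 0.0]
width: 0.0854
```

```bash
python3 r.py; cat > stand.py <<'E'
from w import *
sc=get_image('scene');t=get_image('top'); zz=float(sys.argv[1]); g=list(map(float,sys.argv[2:5]))
def m(im,c,r):
    k=near(col(im,'red'),proj(im,c)[0],r); n,l,a,q=cv2.connectedComponentsWithStats(k.astype(np.uint8)); return l==1+a[1:,4].argmax()
c=[g[0],g[1],zz+.08]
ob=[(sc,m(sc,c,45)),(t,m(t,[g[0],g[1],zz+.15],40))]
b=[CASE+[0,0,zz]]
for nm,o in (('scene',ob[:1]),('top',ob[1:]),('both',ob)): print(nm,fit(o,b,g,(.008,.008,.08)))
save(np.hstack([cv2.resize(sc['pixels'][100:250,180:360],(360,300)),cv2.resize(t['pixels'][200:330,260:450],(438,300))]),sys.argv[5])
E
python3 stand.py .006 .5055 -.067 -.01 st1
```

```text
rack [-160.2 -189.8  268.1] yaw err deg -27.03
hold [-39.3 211.7 268.1] yaw err deg 0.09
{'clock': np.float64(21.3333), 'qpos': array([-0.2603,  0.1433,  1.6225, -0.0472,  1.4815, -1.8145]), 'position': array([ 0.4524, -0.0659,  0.2681]), 'ee_rot': array([-0.0336,  0.7094,  0.7024, -0.047 ]), 'contact_force': array([0.0931, 0.7703, 0.0221]), 'width': np.float64(0.0854)}
approach vec in rack frame [-0.1101  0.0345 -0.9933] qd [-0.001 -0.022 -0.029 -0.001  0.002 -0.001]Traceback (most recent call last):
  File "stand.py", line 6, in <module>
    ob=[(sc,m(sc,c,45)),(t,m(t,[g[0],g[1],zz+.15],40))]
                           ~^^^^^^^^^^^^^^^^^^^^^^^^^
  File "stand.py", line 4, in m
    k=near(col(im,'red'),proj(im,c)[0],r); n,l,a,q=cv2.connectedComponentsWithStats(k.astype(np.uint8)); return l==1+a[1:,4].argmax()
                                                                                                                     ~~~~~~~~~~~~~~^^
ValueError: attempt to get argmax of an empty sequence
```

```bash
cat > stand.py <<'E'
from w import *
s=get_state(); wi=get_image('wrist'); sc=get_image('scene'); zz=float(sys.argv[1]); g=list(map(float,sys.argv[2:5]))
k=near(col(sc,'red'),proj(sc,[g[0],g[1],zz+.08])[0],45); n,l,a,q=cv2.connectedComponentsWithStats(k.astype(np.uint8)); k=l==1+a[1:,4].argmax()
r=fit([(sc,k)],[CASE+[0,0,zz]],g,(.008,.008,.08)); print(r)
v=wi['pixels'].copy(); wwire(v,s,wi,place(CASE+[0,0,zz],*r[0]),(255,255,255))
u=cv2.resize(sc['pixels'][90:265,170:350],(360,350)); wire(u,sc,place(CASE+[0,0,zz],*r[0]),np.array([170,90]),2,(255,255,255))
for b in HOLD: wwire(v,s,wi,place(b,.4895,-.2779,-.0103),(255,255,0))
w=np.zeros((420,240,3),np.uint8); w[:233]=cv2.resize(u,(240,233)); save(np.hstack([v,w]),sys.argv[5])
E
python3 stand.py .006 .5055 -.067 -.01 st1
```

```text
(array([ 0.5057, -0.0714,  0.0902]), np.float64(0.934))
```

View pics/st1.png

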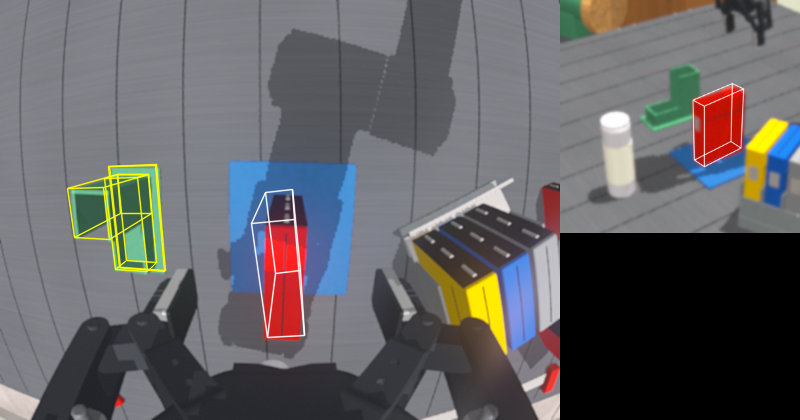

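The case stands upright on the mat: spine at (290,208), top at (285,300). The scene-only fit gives yaw 0.09, but the wrist view contradicts that. I go by the gripper's alignment: origin about (0.5055, −0.067), yaw about −0.01. The holder wireframe fits at (135,220). Now I take the latch end.

Request:
{"fn": "play_rows", "kwargs": {
  "series": [
    {"dx": 20, "dy": 0, "dz": 0, "turn": 0, "fingers": -1},
    {"dx": 20, "dy": 0, "dz": 0, "turn": 0, "fingers": -1},
    {"dx": 20, "dy": -1, "dz": 0, "turn": 0, "fingers": -1},
    {"dx": 15, "dy": 0, "dz": 0, "turn": 0, "fingers": -1},
    {"dx": 0, "dy": 0, "dz": 0, "turn": 0, "fingers": -1},
    {"dx": 0, "dy": 0, "dz": -25, "turn": 0, "fingers": -1},
    {"dx": 0, "dy": 0, "dz": -25, "turn": 0, "fingers": -1},
    {"dx": 0, "dy": 0, "dz": 0, "turn": 0, "fingers": -1},
    {"dx": 0, "dy": 0, "dz": 0, "turn": 0, "fingers": -1}
  ]
}}

```text
clock: 22.28
position: [0.5185, -0.0646, 0.199]
ee_rot: [-0.049, 0.708, 0.702, -0.057]
contact_force: [0.0, 0.1, 0.5]
width: 0.0855
```

```bash
sed -i "s/^print('approach.*/print('tilt deg world x,y',np.round(np.degrees(Rt[:2,2]),2),'qd',np.round(s['qd'],2))/" r.py; python3 r.py
```

```text
rack [-100.5 -218.1  199. ] yaw err deg -27.02
hold [ 26.8 213.6 199. ] yaw err deg 0.1
{'clock': np.float64(22.2833), 'qpos': array([-0.2274,  0.3057,  1.5826, -0.0443,  1.3983, -1.778 ]), 'position': array([ 0.5185, -0.0646,  0.199 ]), 'ee_rot': array([-0.0495,  0.7084,  0.7018, -0.0571]), 'contact_force': array([0.0153, 0.078 , 0.5139]), 'width': np.float64(0.0855)}
tilt deg world x,y [-8.62 -0.57] qd [-0.    0.02  0.07 -0.   -0.01 -0.  ]
```

Request:
{"fn": "play_rows", "kwargs": {
  "series": [
    {"dx": 18, "dy": -2, "dz": 0, "turn": 0, "fingers": -1},
    {"dx": 0, "dy": 0, "dz": -20, "turn": 0, "fingers": -1},
    {"dx": 0, "dy": 0, "dz": -20, "turn": 0, "fingers": -1},
    {"dx": 0, "dy": 0, "dz": -20, "turn": 0, "fingers": -1},
    {"dx": 0, "dy": 0, "dz": 0, "turn": 0, "fingers": -1},
    {"dx": 0, "dy": 0, "dz": 0, "turn": 0, "fingers": -1}
  ]
}}

```text
clock: 22.78
position: [0.5351, -0.067, 0.1422]
ee_rot: [-0.049, 0.709, 0.702, -0.057]
contact_force: [0.7, -0.1, 0.1]
width: 0.0853
```

```bash
python3 r.py
```

```text
rack [ -86.7 -227.7  142.2] yaw err deg -27.03
hold [ 43.5 211.4 142.2] yaw err deg 0.09
{'clock': np.float64(22.7833), 'qpos': array([-0.2245,  0.3743,  1.6286, -0.0459,  1.2832, -1.7694]), 'position': array([ 0.5351, -0.067 ,  0.1422]), 'ee_rot': array([-0.0489,  0.7085,  0.7017, -0.0572]), 'contact_force': array([ 0.6644, -0.0886,  0.112 ]), 'width': np.float64(0.0853)}
tilt deg world x,y [-8.57 -0.63] qd [-0.    0.01  0.02  0.    0.01 -0.  ]
```

Request:
{"fn": "play_rows", "kwargs": {
  "series": [
    {"dx": 5, "dy": 0, "dz": -16, "turn": 0, "fingers": -1},
    {"dx": 0, "dy": 0, "dz": -12, "turn": 0, "fingers": -1},
    {"dx": 0, "dy": 0, "dz": 0, "turn": 0, "fingers": -1},
    {"dx": 0, "dy": 0, "dz": 0, "turn": 0, "fingers": -1}
  ]
}}

```text
clock: 23.12
position: [0.5417, -0.0677, 0.119]
ee_rot: [-0.046, 0.709, 0.702, -0.056]
contact_force: [0.4, 0.3, 0.2]
width: 0.0856
```

```bash
python3 r.py
```

```text
rack [ -81.1 -231.3  119. ] yaw err deg -27.03
hold [ 50.  210.8 119. ] yaw err deg 0.08
{'clock': np.float64(23.1167), 'qpos': array([-0.2229,  0.4011,  1.6487, -0.047 ,  1.2297, -1.765 ]), 'position': array([ 0.5417, -0.0677,  0.119 ]), 'ee_rot': array([-0.046 ,  0.7087,  0.7018, -0.0556]), 'contact_force': array([0.4325, 0.3238, 0.1798]), 'width': np.float64(0.0856)}
tilt deg world x,y [-8.22 -0.74] qd [-0.   -0.    0.01 -0.    0.01 -0.  ]
```

Request:
{"fn": "play_rows", "kwargs": {
  "series": [
    {"dx": 0, "dy": 0, "dz": -7, "turn": 0, "fingers": -1},
    {"dx": 0, "dy": 0, "dz": 0, "turn": 0, "fingers": 1},
    {"dx": 0, "dy": 0, "dz": 0, "turn": 0, "fingers": 1},
    {"dx": 0, "dy": 0, "dz": 0, "turn": 0, "fingers": 1},
    {"dx": 0, "dy": 0, "dz": 0, "turn": 0, "fingers": 1},
    {"dx": 0, "dy": 0, "dz": 0, "turn": 0, "fingers": 1}
  ],
  "squeeze": 110
}}

```text
clock: 23.62
position: [0.543, -0.0679, 0.1152]
ee_rot: [-0.044, 0.709, 0.702, -0.054]
contact_force: [1.4, 0.8, -2.8]
width: 0.0332
```

```bash
python3 r.py
```

```text
rack [ -80.1 -232.1  115.2] yaw err deg -27.05
hold [ 51.3 210.5 115.2] yaw err deg 0.06
{'clock': np.float64(23.6167), 'qpos': array([-0.223 ,  0.4037,  1.6546, -0.0471,  1.2158, -1.7642]), 'position': array([ 0.543 , -0.0679,  0.1152]), 'ee_rot': array([-0.0438,  0.709 ,  0.7018, -0.0541]), 'contact_force': array([ 1.3636,  0.7722, -2.829 ]), 'width': np.float64(0.0332)}
tilt deg world x,y [-7.92 -0.8 ] qd [ 0.    0.    0.01 -0.01 -0.01 -0.  ]
```

Request:
{"fn": "play_rows", "kwargs": {
  "series": [
    {"dx": 0, "dy": 0, "dz": 15, "turn": 0, "fingers": 1},
    {"dx": 0, "dy": 0, "dz": 20, "turn": 0, "fingers": 1},
    {"dx": 0, "dy": 0, "dz": 20, "turn": 0, "fingers": 1},
    {"dx": 0, "dy": 0, "dz": 20, "turn": 0, "fingers": 1},
    {"dx": 0, "dy": 0, "dz": 20, "turn": 0, "fingers": 1},
    {"dx": 0, "dy": 0, "dz": 20, "turn": 0, "fingers": 1},
    {"dx": 0, "dy": 0, "dz": 20, "turn": 0, "fingers": 1},
    {"dx": 0, "dy": 0, "dz": 10, "turn": 0, "fingers": 1},
    {"dx": 0, "dy": 0, "dz": 0, "turn": 0, "fingers": 1}
  ]
}}

```text
clock: 24.37
position: [0.5387, -0.0664, 0.2593]
ee_rot: [-0.049, 0.709, 0.702, -0.057]
contact_force: [0.1, 0.8, -3.5]
width: 0.0329
```

```bash
sed -i 's/-.045)\/.02/-.0375)\/.01/; s/q\[1\]+.0375/q[1]-.0375/; s/(q\[1\]+.045)\/.02/(q[1]-.0375)\/.01/; s/(q\[2\]-.119)\/.02/(q[2]-.109)\/.01/; s/\[a0,-.045,.119\]/[a0,.0375,.109]/; s/(24,0,-20)/(8,0,-8)/' pitch.py; grep -n "0375" pitch.py; python3 r.py; python3 pitch.py
```

```text
13:    m=sil(sc,[boxat(q)]); return -(m&ms).sum()/(m|ms).sum()+ ((q[1]-.0375)/.01)**2*.05+((q[2]-.109)/.01)**2*.05
15:    q0=np.array([a0,.0375,.109]); r=minimize(cost,q0,method='Nelder-Mead',options=dict(initial_simplex=np.vstack([q0,q0+[8,0,0],q0+[0,.006,0],q0+[0,0,.006]])))
rack [ -83.3 -228.8  259.3] yaw err deg -27.03
hold [ 47.  212.  259.3] yaw err deg 0.09
{'clock': np.float64(24.3667), 'qpos': array([-0.2229,  0.2992,  1.4389, -0.0427,  1.5478, -1.78  ]), 'position': array([ 0.5387, -0.0664,  0.2593]), 'ee_rot': array([-0.0492,  0.7085,  0.7017, -0.0567]), 'contact_force': array([ 0.1224,  0.8275, -3.5036]), 'width': np.float64(0.0329)}
tilt deg world x,y [-8.57 -0.57] qd [-0.    0.    0.02  0.   -0.02 -0.  ]
area 1883 [280.67015872 129.96478334] [292.10674456 139.51460435]
8 [0.6503 0.0356 0.1096] -0.782 lowest z 0.1487
0 [1.1732 0.036  0.108 ] -0.784 lowest z 0.1495
-8 [0.6523 0.035  0.1085] -0.786 lowest z 0.1499
```

Request:
{"fn": "play_rows", "kwargs": {
  "series": [
    {"dx": -1, "dy": -10, "dz": 0, "turn": 0, "fingers": 1},
    {"dx": -1, "dy": -20, "dz": 0, "turn": 0, "fingers": 1},
    {"dx": -1, "dy": -20, "dz": 0, "turn": 0, "fingers": 1},
    {"dx": -1, "dy": -20, "dz": 0, "turn": 0, "fingers": 1},
    {"dx": -1, "dy": -20, "dz": 0, "turn": 0, "fingers": 1},
    {"dx": -1, "dy": -20, "dz": 0, "turn": 0, "fingers": 1},
    {"dx": -1, "dy": -20, "dz": 0, "turn": 0, "fingers": 1},
    {"dx": -1, "dy": -20, "dz": 0, "turn": 0, "fingers": 1},
    {"dx": -1, "dy": -20, "dz": 0, "turn": 0, "fingers": 1},
    {"dx": -1, "dy": -20, "dz": 0, "turn": 0, "fingers": 1},
    {"dx": -1, "dy": -10, "dz": 0, "turn": 0, "fingers": 1},
    {"dx": 0, "dy": 0, "dz": 0, "turn": 0, "fingers": 1},
    {"dx": 0, "dy": 0, "dz": 0, "turn": 0, "fingers": 1}
  ]
}}

```text
clock: 25.55
position: [0.5146, -0.2785, 0.2345]
ee_rot: [-0.069, 0.707, 0.701, -0.065]
contact_force: [0.8, 0.1, -3.3]
width: 0.033
```

```bash
python3 r.py; python3 pitch.py
```

```text
rack [-199.5 -407.8  234.5] yaw err deg -26.97
hold [ 25.1  -0.3 234.5] yaw err deg 0.15
{'clock': np.float64(25.55), 'qpos': array([-0.5572,  0.3894,  1.3686, -0.0953,  1.548 , -2.1106]), 'position': array([ 0.5146, -0.2785,  0.2345]), 'ee_rot': array([-0.0686,  0.7065,  0.7013, -0.0653]), 'contact_force': array([ 0.8382,  0.0789, -3.2873]), 'width': np.float64(0.033)}
tilt deg world x,y [-10.8    0.31] qd [-0.02  0.02  0.01 -0.   -0.01 -0.  ]
area 1580 [244.74813088 111.09866808] [256.42278481 118.62025316]
8 [-4.3609  0.036   0.1085] -0.818 lowest z 0.1249
0 [-3.9749  0.0357  0.1081] -0.816 lowest z 0.1253
-8 [-4.2608  0.0362  0.1082] -0.819 lowest z 0.1252
```

Request:
{"fn": "play_rows", "kwargs": {
  "series": [
    {"dx": 9, "dy": -0.5, "dz": 5, "turn": 0, "fingers": 1},
    {"dx": 9, "dy": -0.5, "dz": 3, "turn": 0, "fingers": 1},
    {"dx": 0, "dy": 0, "dz": 0, "turn": 0, "fingers": 1},
    {"dx": 0, "dy": 0, "dz": 0, "turn": 0, "fingers": 1}
  ]
}}

```text
clock: 25.98
position: [0.5338, -0.2741, 0.2433]
ee_rot: [-0.07, 0.704, 0.703, -0.065]
contact_force: [0.7, 0.1, -4.3]
width: 0.0332
```

```bash
python3 r.py; python3 pitch.py; python3 - <<'E'
from w import *
s=get_state(); wi=get_image('wrist'); sc=get_image('scene'); t=get_image('top')
v=wi['pixels'].copy(); u=cv2.resize(np.ascontiguousarray(sc['pixels'][80:220,190:330]),(420,420),interpolation=3)
for b in HOLD:
    wwire(v,s,wi,place(b,.4895,-.2779,-.0103),(255,255,0)); wire(u,sc,place(b,.4895,-.2779,-.0103),np.array([190,80]),3,(255,255,0))
save(np.hstack([v[:,:380],u]),'h1')
E
```

```text
rack [-180.4 -412.4  243.3] yaw err deg -26.66
hold [ 44.2   4.3 243.3] yaw err deg 0.46
{'clock': np.float64(25.9833), 'qpos': array([-0.5367,  0.4093,  1.315 , -0.0907,  1.5847, -2.0995]), 'position': array([ 0.5338, -0.2741,  0.2433]), 'ee_rot': array([-0.0695,  0.7045,  0.7033, -0.0647]), 'contact_force': array([ 0.6843,  0.0624, -4.3441]), 'width': np.float64(0.0332)}
tilt deg world x,y [-10.82   0.4 ] qd [ 0.02  0.   -0.02  0.01 -0.01  0.  ]
area 1637 [239.88735661 110.21749262] [251.70372633 117.79657911]
8 [-3.6159  0.0364  0.1088] -0.821 lowest z 0.1336
0 [-4.3123  0.035   0.1086] -0.82 lowest z 0.1335
-8 [-3.3266  0.036   0.1076] -0.818 lowest z 0.1348
```

View pics/h1.png

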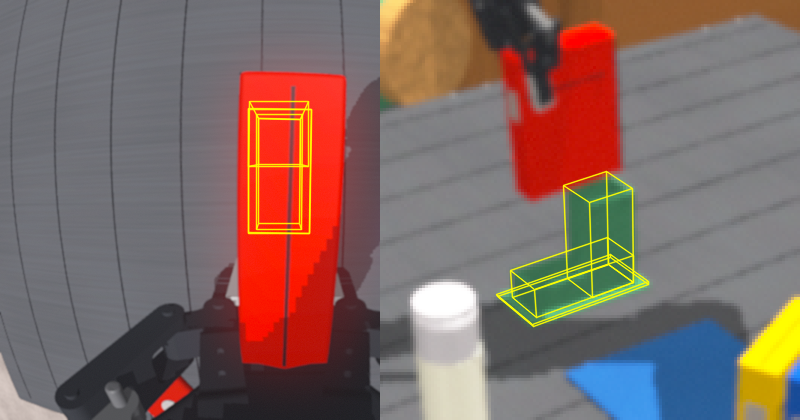

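The case hangs over the holder with its spine towards the tall end, and the holder wireframe fits the image at (575,255). I trim y, then lower.

Request:
{"fn": "play_rows", "kwargs": {
  "series": [
    {"dx": 0, "dy": -4, "dz": -5, "turn": -0.006, "fingers": 1},
    {"dx": 0, "dy": 0, "dz": 0, "turn": 0, "fingers": 1},
    {"dx": 0, "dy": 0, "dz": 0, "turn": 0, "fingers": 1}
  ]
}}

```text
clock: 26.48
position: [0.5324, -0.2792, 0.2376]
ee_rot: [-0.07, 0.707, 0.7, -0.065]
contact_force: [0.2, -0.8, -3.7]
width: 0.033
```

```bash
python3 r.py
```

```text
rack [-183.9 -416.3  237.6] yaw err deg -27.12
hold [ 42.9  -0.8 237.6] yaw err deg -0.0
{'clock': np.float64(26.4833), 'qpos': array([-0.5448,  0.414 ,  1.3214, -0.0914,  1.5741, -2.0984]), 'position': array([ 0.5324, -0.2792,  0.2376]), 'ee_rot': array([-0.07  ,  0.7073,  0.7004, -0.0648]), 'contact_force': array([ 0.2369, -0.7847, -3.6556]), 'width': np.float64(0.033)}
tilt deg world x,y [-10.87   0.47] qd [-0.01  0.01  0.01 -0.01 -0.01 -0.  ]
```

Request:
{"fn": "play_rows", "kwargs": {
  "series": [
    {"dx": 0, "dy": 0, "dz": -10, "turn": 0, "fingers": 1},
    {"dx": 0, "dy": 0, "dz": -10, "turn": 0, "fingers": 1},
    {"dx": 0, "dy": 0, "dz": -10, "turn": 0, "fingers": 1},
    {"dx": 0, "dy": 0, "dz": 0, "turn": 0, "fingers": 1}
  ]
}}

```text
clock: 26.82
position: [0.5318, -0.2795, 0.2042]
ee_rot: [-0.07, 0.708, 0.7, -0.065]
contact_force: [-0.1, 0.5, -4.0]
width: 0.0329
```

```bash
python3 r.py
```

```text
rack [-184.6 -416.3  204.2] yaw err deg -27.19
hold [ 42.3  -1.1 204.2] yaw err deg -0.07
{'clock': np.float64(26.8167), 'qpos': array([-0.5459,  0.4316,  1.3759, -0.0914,  1.5028, -2.0919]), 'position': array([ 0.5318, -0.2795,  0.2042]), 'ee_rot': array([-0.0703,  0.7077,  0.7001, -0.0647]), 'contact_force': array([-0.0618,  0.5078, -4.0047]), 'width': np.float64(0.0329)}
tilt deg world x,y [-10.89   0.51] qd [ 0.   -0.   -0.01 -0.    0.01  0.  ]
```

Inside the mouth with no contact, so I continue.

Request:
{"fn": "play_rows", "kwargs": {
  "series": [
    {"dx": 0, "dy": 0, "dz": -10, "turn": 0, "fingers": 1},
    {"dx": 0, "dy": 0, "dz": -10, "turn": 0, "fingers": 1},
    {"dx": 0, "dy": 0, "dz": -10, "turn": 0, "fingers": 1},
    {"dx": 0, "dy": 0, "dz": 0, "turn": 0, "fingers": 1}
  ]
}}

```text
clock: 27.15
position: [0.5311, -0.279, 0.1697]
ee_rot: [-0.072, 0.708, 0.7, -0.065]
contact_force: [-0.6, 0.3, -4.1]
width: 0.0328
```

```bash
python3 r.py
```

```text
rack [-185.  -415.6  169.7] yaw err deg -27.18
hold [ 41.6  -0.7 169.7] yaw err deg -0.06
{'clock': np.float64(27.15), 'qpos': array([-0.5458,  0.454 ,  1.4272, -0.092 ,  1.432 , -2.0854]), 'position': array([ 0.5311, -0.279 ,  0.1697]), 'ee_rot': array([-0.0715,  0.7075,  0.7   , -0.065 ]), 'contact_force': array([-0.6144,  0.303 , -4.0663]), 'width': np.float64(0.0328)}
tilt deg world x,y [-11.     0.58] qd [ 0.   -0.01 -0.01 -0.    0.01 -0.  ]
```

Request:
{"fn": "play_rows", "kwargs": {
  "series": [
    {"dx": 0.5, "dy": 0, "dz": -8, "turn": 0, "fingers": 1},
    {"dx": 0.5, "dy": 0, "dz": -8, "turn": 0, "fingers": 1},
    {"dx": 0, "dy": 0, "dz": -8, "turn": 0, "fingers": 1},
    {"dx": 0, "dy": 0, "dz": 0, "turn": 0, "fingers": 1}
  ]
}}

```text
clock: 27.48
position: [0.5323, -0.2789, 0.1427]
ee_rot: [-0.072, 0.707, 0.7, -0.065]
contact_force: [-0.3, -0.4, -5.1]
width: 0.0329
```

```bash
python3 r.py
```

```text
rack [-183.9 -416.1  142.7] yaw err deg -27.17
hold [ 42.8  -0.6 142.7] yaw err deg -0.05
{'clock': np.float64(27.4833), 'qpos': array([-0.5447,  0.4754,  1.4613, -0.0927,  1.3771, -2.0794]), 'position': array([ 0.5323, -0.2789,  0.1427]), 'ee_rot': array([-0.0716,  0.7075,  0.7001, -0.065 ]), 'contact_force': array([-0.3222, -0.3565, -5.1066]), 'width': np.float64(0.0329)}
tilt deg world x,y [-11.02   0.59] qd [ 0.   -0.01 -0.02 -0.    0.01 -0.  ]
```

Request:
{"fn": "play_rows", "kwargs": {
  "series": [
    {"dx": 0, "dy": 0, "dz": -7, "turn": 0, "fingers": 1},
    {"dx": 0, "dy": 0, "dz": -7, "turn": 0, "fingers": 1},
    {"dx": 0, "dy": 0, "dz": 0, "turn": 0, "fingers": 1}
  ]
}}

```text
clock: 27.73
position: [0.5323, -0.2791, 0.1275]
ee_rot: [-0.072, 0.707, 0.7, -0.065]
contact_force: [-0.1, 0.6, -3.5]
width: 0.033
```

Request:
{"fn": "play_rows", "kwargs": {
  "series": [
    {"dx": 0, "dy": 0, "dz": -6, "turn": 0, "fingers": 1},
    {"dx": 0, "dy": 0, "dz": 0, "turn": 0, "fingers": 1}
  ]
}}

```text
clock: 27.9
position: [0.5319, -0.279, 0.1209]
ee_rot: [-0.072, 0.707, 0.7, -0.065]
contact_force: [-1.1, 0.0, -3.9]
width: 0.0329
```

```bash
python3 r.py
```

```text
rack [-184.3 -416.   120.9] yaw err deg -27.17
hold [ 42.4  -0.7 120.9] yaw err deg -0.06
{'clock': np.float64(27.9), 'qpos': array([-0.5448,  0.4931,  1.4894, -0.0943,  1.3323, -2.0749]), 'position': array([ 0.5319, -0.279 ,  0.1209]), 'ee_rot': array([-0.0719,  0.7074,  0.7001, -0.0654]), 'contact_force': array([-1.0627,  0.0102, -3.8983]), 'width': np.float64(0.0329)}
tilt deg world x,y [-11.07   0.58] qd [-0.   -0.02 -0.02 -0.01  0.02 -0.  ]
```

Request:
{"fn": "play_rows", "kwargs": {
  "series": [
    {"dx": 0, "dy": 0, "dz": -5, "turn": 0, "fingers": 1},
    {"dx": 0, "dy": 0, "dz": 0, "turn": 0, "fingers": 1}
  ]
}}

```text
clock: 28.07
position: [0.5319, -0.2791, 0.1156]
ee_rot: [-0.072, 0.707, 0.7, -0.066]
contact_force: [-0.6, 0.7, -3.6]
width: 0.0329
```

Request:
{"fn": "play_rows", "kwargs": {
  "series": [
    {"dx": 0, "dy": 0, "dz": -3, "turn": 0, "fingers": 1}
  ]
}}

```text
clock: 28.15
position: [0.532, -0.2795, 0.1145]
ee_rot: [-0.071, 0.707, 0.7, -0.066]
contact_force: [-2.4, 2.1, 28.2]
width: 0.033
```

Floor contact at the predicted height, so I ease the grip open.

Request:
{"fn": "play_rows", "kwargs": {
  "series": [
    {"dx": 0, "dy": 0, "dz": 0, "turn": 0, "fingers": 0.3},
    {"dx": 0, "dy": 0, "dz": 0, "turn": 0, "fingers": 0.24},
    {"dx": 0, "dy": 0, "dz": 0, "turn": 0, "fingers": 0.22},
    {"dx": 0, "dy": 0, "dz": 0, "turn": 0, "fingers": 0.21},
    {"dx": 0, "dy": 0, "dz": 0, "turn": 0, "fingers": 0.2},
    {"dx": 0, "dy": 0, "dz": 0, "turn": 0, "fingers": 0.19},
    {"dx": 0, "dy": 0, "dz": 0, "turn": 0, "fingers": 0.18},
    {"dx": 0, "dy": 0, "dz": 0, "turn": 0, "fingers": 0.16},
    {"dx": 0, "dy": 0, "dz": 0, "turn": 0, "fingers": 0.1},
    {"dx": 0, "dy": 0, "dz": 0, "turn": 0, "fingers": 0}
  ],
  "squeeze": 20
}}

```text
clock: 28.98
position: [0.5332, -0.2806, 0.1169]
ee_rot: [-0.069, 0.708, 0.7, -0.066]
contact_force: [0.2, -0.2, -0.5]
width: 0.0426
```

```bash
python3 r.py; python3 pitch.py
```

```text
rack [-183.8 -418.   116.9] yaw err deg -27.15
hold [ 43.8  -2.2 116.9] yaw err deg -0.03
{'clock': np.float64(28.9833), 'qpos': array([-0.5448,  0.496 ,  1.4941, -0.0965,  1.3189, -2.0731]), 'position': array([ 0.5332, -0.2806,  0.1169]), 'ee_rot': array([-0.0688,  0.7076,  0.7002, -0.0656]), 'contact_force': array([ 0.2431, -0.1777, -0.4965]), 'width': np.float64(0.0426)}
tilt deg world x,y [-10.84   0.32] qd [ 0.   -0.   -0.01 -0.    0.   -0.  ]
area 904 [241.02433171 148.1961755 ] [251.49336283 150.9590708 ]
8 [0.4997 0.0398 0.1093] -0.528 lowest z 0.0068
0 [0.2939 0.0393 0.1081] -0.527 lowest z 0.0083
-8 [0.1668 0.0389 0.1091] -0.528 lowest z 0.0075
```

Released and seated. I open fully, retreat and look.

Request:
{"fn": "play_rows", "kwargs": {
  "series": [
    {"dx": 0, "dy": 0, "dz": 0, "turn": 0, "fingers": -1},
    {"dx": 0, "dy": 0, "dz": 0, "turn": 0, "fingers": -1},
    {"dx": 0, "dy": 0, "dz": 0, "turn": 0, "fingers": -1},
    {"dx": 0, "dy": 0, "dz": 10, "turn": 0, "fingers": -1},
    {"dx": 0, "dy": 0, "dz": 20, "turn": 0, "fingers": -1},
    {"dx": 0, "dy": 0, "dz": 30, "turn": 0, "fingers": -1},
    {"dx": 0, "dy": 0, "dz": 30, "turn": 0, "fingers": -1},
    {"dx": 0, "dy": 0, "dz": 30, "turn": 0, "fingers": -1},
    {"dx": -25, "dy": 0, "dz": 20, "turn": 0, "fingers": -1},
    {"dx": -30, "dy": 0, "dz": 0, "turn": 0, "fingers": -1},
    {"dx": -30, "dy": 0, "dz": 0, "turn": 0, "fingers": -1},
    {"dx": -30, "dy": 0, "dz": 0, "turn": 0, "fingers": -1},
    {"dx": -30, "dy": 0, "dz": 0, "turn": 0, "fingers": -1},
    {"dx": -20, "dy": 0, "dz": 0, "turn": 0, "fingers": -1},
    {"dx": 0, "dy": 0, "dz": 0, "turn": 0, "fingers": -1},
    {"dx": 0, "dy": 0, "dz": 0, "turn": 0, "fingers": -1}
  ]
}}

```text
clock: 30.42
position: [0.3616, -0.2791, 0.2721]
ee_rot: [-0.064, 0.707, 0.701, -0.066]
contact_force: [0.5, -0.1, 0.0]
width: 0.0855
```

```bash
python3 r.py; python3 - <<'E'
from w import *
hp=[.4895,-.2779,-.0103]
sc=get_image('scene'); t=get_image('top'); s=get_state(); wi=get_image('wrist')
b=place(CASE+[0,0,.005],*hp); k=near(col(sc,'red'),proj(sc,[*hp[:2],.1])[0],40); m=sil(sc,[b]); g=near(col(sc,'green'),proj(sc,[*hp[:2],.05])[0],60)
print('red inside predicted',(k&m).sum()/k.sum(),'predicted not red/green',(m&~k&~g).sum()/m.sum())
u=cv2.resize(np.ascontiguousarray(sc['pixels'][110:260,180:400]),(440,300),interpolation=3); wire(u,sc,b,np.array([180,110]),2,(255,255,255))
x=cv2.resize(np.ascontiguousarray(t['pixels'][140:300,180:440]),(440,271),interpolation=3); wire(x,t,b,np.array([180,140]),440/260,(255,255,255))
v=wi['pixels'][:,100:460].copy(); v=np.vstack([v,np.zeros((151,360,3),np.uint8)]); save(np.hstack([np.vstack([u,x]),v]),'fin')
E
```

```text
rack [-336.7 -340.   272.1] yaw err deg -27.03
hold [-127.8   -2.5  272.1] yaw err deg 0.08
{'clock': np.float64(30.4167), 'qpos': array([-0.7158,  0.1627,  1.5973, -0.1212,  1.5198, -2.2628]), 'position': array([ 0.3616, -0.2791,  0.2721]), 'ee_rot': array([-0.0638,  0.7074,  0.7009, -0.0656]), 'contact_force': array([ 0.4726, -0.0691,  0.0477]), 'width': np.float64(0.0855)}
tilt deg world x,y [-10.44  -0.09] qd [-0.02 -0.04  0.02 -0.01  0.02 -0.01]
red inside predicted 1.0 predicted not red/green 0.12659698025551683
```

View pics/fin.png

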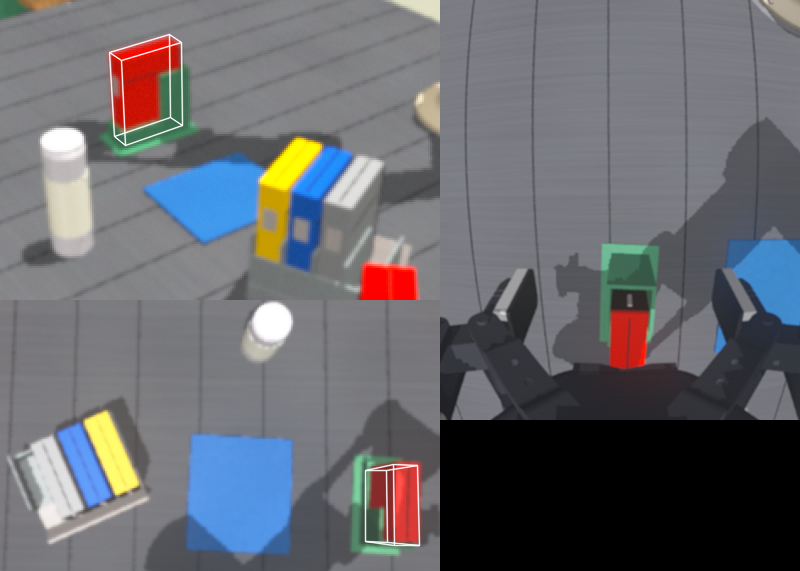

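The red case stands upright in the holder (145,95). The wrist view shows its black spine (630,300) inside the tall end. The other cases (310,200) and the can (68,190) have not moved, and the arm is clear of everything.

```bash
python3 -c "
from rig import *
print(sign_off())"
```

```text
the job is handed in; nothing more can be done
None
```

The red drill case is in the green holder, standing upright with its black spine inside the tall end. I handed the job in at about 30 s of the 69 s allowed.

**What I did:**
1. I tipped the red case by its top rear edge until it leaned on the slope, then let go.
2. I gripped it by the spine and lifted it out, then carried it to the mat.
3. I worked it most of the way upright against the mat. It would not turn in the grip even at 20 N, so I eased the grip and let it settle the last 10–13° upright between the fingers.
4. I let go, took it by the latch end, lowered it to the holder floor and opened the gripper.

**Last checks:**
- Every red pixel at the holder lies inside the predicted seated outline. About 13% of that outline was neither red nor green, mostly at its edges.
- The wrist view shows the spine in the tall end.
- The blue, grey and yellow cases and the spray can look unmoved.
- The gripper is open and clear, with near-zero force.

**What disagreed or stood out:**
- The scene-only fit of the case's heading on the mat was off by about 0.1 rad. I dropped it for the gripper's own alignment, which the wrist view supported.
- The tool drifted to about 11° of tilt, so the case went into the holder leaning about 3–4° and settled upright on release.
- While I worked the case upright, the measured tool force peaked at about 54 N, well under the 120 N wrist limit. That force was the case itself, held in the fingers, pressing on the mat.

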